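# Stack wafer cartons crosswise in the display tray and shut it

## Task

Draw the tray of the glass case right out and stack the four flat slat-shaped wafer cartons on it crosswise: first the two long ones lengthwise of the tray, side by side with a wide gap between them, each resting on both battens, then the two short ones across the long ones, one straight above each batten; keep both layers square and centred on the tray. Then push the tray fully shut with the stack still in order, without slamming it, and leave the other goods where they stand.

Things in the scene. Friction and masses are not known exactly. Their poses are not given: they have to be found in the camera images.
- tray (a joint): how far the tray is drawn out of the case, m: 0 fully shut, 0.23 at the fully-out stop; it starts part open (0.09 to 0.15). It slides along the -y axis of case as it opens, with about 2 N of friction plus 6 N per m/s, and stays where it is left
- tray_mid (a point): tray point midway between the tops of its two fixed battens, 34 mm above the counter; x across the tray, y along it towards the case, z up. The tray is a pale board 166 wide, 281 long (115 mm inwards, 166 outwards from here), floor 14 mm above the counter, no side walls. The battens run across it (along x), 150 long, 30 wide, 20 high, centred 50 mm either side of this point
- tray_pull (a point): middle of the top edge of the tray's upright dark front board, 58 mm above the counter; board 166 wide, 12 thick, across the tray's outer (-y) end, 160 mm from tray_mid, down to near the counter. Behind it is an 89 mm gap to the nearer batten, where a finger can go in from above to pull; push its outer side to shut
- case: fixed glass case, dark wooden frame, 204 wide (x), 250 deep (y), 116 mm high; origin at the centre of its underside, mouth on its -y side 125 mm away, 180 wide, 108 clear height. Same axes as tray_mid. Tray shut: tray_mid lies 10 mm from the origin towards the mouth, front board's outer face 51 mm proud of the mouth; fully out: 240 mm, the tray's inner end level with the mouth
- long_a: flat slat-shaped wafer carton, pale paper with a thin brown tape line round its middle, 170 x 36 x 24 mm, about 130 g; origin at the centre of its underside, x along its length, z up. It starts lying flat on the counter among the other goods, its length across the robot's view (within about 15 degrees of the y direction)
- long_b: flat slat-shaped wafer carton, pale paper with a thin brown tape line round its middle, 170 x 36 x 24 mm, about 130 g; origin at the centre of its underside, x along its length, z up. It starts lying flat on the counter among the other goods, its length across the robot's view (within about 15 degrees of the y direction)
- short_a: flat slat-shaped wafer carton, pale paper with a thin brown tape line round its middle, 120 x 36 x 24 mm, about 90 g; origin at the centre of its underside, x along its length, z up. It starts lying flat on the counter among the other goods, its length across the robot's view (within about 15 degrees of the y direction)
- short_b: flat slat-shaped wafer carton, pale paper with a thin brown tape line round its middle, 120 x 36 x 24 mm, about 90 g; origin at the centre of its underside, x along its length, z up. It starts lying flat on the counter among the other goods, its length across the robot's view (within about 15 degrees of the y direction)
- flat_tin: squat round tin 84 mm across, 42 mm high, lying among the cartons; bystander, loose, origin at the centre of its underside
- sauce_bottle: tall amber sauce bottle, 60 mm across, 200 mm high, standing at the far side between the cartons and the tray; bystander, loose, origin at the centre of its underside
- milk_can: round can 72 mm across, 85 mm high, near the robot on the right; bystander, loose, origin at the centre of its underside
- paste_can: small round can 54 mm across, 65 mm high, near the robot, between the cartons and the tray; bystander, loose, origin at the centre of its underside
- jam_jar: jar 70 mm across, 100 mm high, beyond the tray; bystander, loose, origin at the centre of its underside
- tea_box: paper tea box, 50 x 110 mm, 70 mm high, beyond the cartons; bystander, loose, origin at the centre of its underside
- fish_tin: squat round tin 84 mm across, 42 mm high, far right, beyond the cartons; bystander, loose, origin at the centre of its underside

How it is judged:
On the way, in this order (a step that is already met when the one before it is completed fails the run):
1. the tray is drawn right out (more than 0.20 m) (value of joint tray above 0.2 m), for 0.1 s.
2. the two long cartons lie lengthwise on both battens, one each side of the middle, released (((x of long_a in the frame of tray_mid between 0.026 and 0.064 m and x of long_b in the frame of tray_mid between -0.064 and -0.026 m) or (x of long_b in the frame of tray_mid between 0.026 and 0.064 m and x of long_a in the frame of tray_mid between -0.064 and -0.026 m)) and y of long_a in the frame of tray_mid between -0.022 and 0.022 m and z of long_a in the frame of tray_mid between -0.006 and 0.006 m and angle between the x axis of each of long_a, long_b and the y axis of tray_mid, either way round below 0.17 rad and angle between each of long_a, long_b's own z axis and vertical below 0.06 rad and contact force between the fingers and long_a below 0.3 N and linear speed of each of long_a, long_b below 0.03 m/s and y of long_b in the frame of tray_mid between -0.022 and 0.022 m and z of long_b in the frame of tray_mid between -0.006 and 0.006 m and contact force between the fingers and long_b below 0.3 N), for 0.2 s.
3. the two short cartons lie across the long ones, one above each batten, released (all of step 2 and ((y of short_a in the frame of tray_mid between 0.033 and 0.068 m and y of short_b in the frame of tray_mid between -0.068 and -0.033 m) or (y of short_b in the frame of tray_mid between 0.033 and 0.068 m and y of short_a in the frame of tray_mid between -0.068 and -0.033 m)) and x of short_a in the frame of tray_mid between -0.022 and 0.022 m and z of short_a in the frame of tray_mid between 0.018 and 0.03 m and angle between the x axis of each of short_a, short_b and the x axis of tray_mid, either way round below 0.17 rad and angle between each of short_a, short_b's own z axis and vertical below 0.06 rad and contact force between the fingers and short_a below 0.3 N and linear speed of each of short_a, short_b below 0.03 m/s and x of short_b in the frame of tray_mid between -0.022 and 0.022 m and z of short_b in the frame of tray_mid between 0.018 and 0.03 m and contact force between the fingers and short_b below 0.3 N), for 0.2 s.
At the end, for the whole second after the job is handed in: Tray shut within 8 mm. Stack flat, square within 0.17 rad, released, at rest: longs on the battens, one 26-64 mm each side of the tray's centre line; shorts on the longs, one 33-68 mm each side of mid-length; each carton centred within 22 mm along its own length; heights within 6 mm (all of step 3 and value of joint tray below 0.008 m); the robot touches nothing.
It fails at once if the tray is slammed (closing faster than 0.35 m/s) (velocity of joint tray below -0.35 m/s).
It fails at once if another article is knocked over or moved more than 40 mm (distance of any of flat_tin, sauce_bottle, milk_can, paste_can, jam_jar, tea_box, fish_tin from where it was at the start of the episode above 0.04 m or angle between any of flat_tin, sauce_bottle, milk_can, paste_can, jam_jar, tea_box, fish_tin's own z axis and vertical above 0.4 rad).
It also fails if it takes over 72 s, if anything falls off the work surface, if the arm or the gripper's body presses on something with over 40 N, if the wrist force passes 120 N, or if a joint passes its speed limit or range.

## Robot

A 7-joint arm with a two-finger parallel gripper is mounted at the origin on the work surface. World frame = base frame: x ahead of the robot, y to its left, z up, the work surface at z = 0. Lengths are in m, angles in rad, forces in N, time in s.
With the tool pointing down it reaches from about 0.35 to 0.9 m from the base axis. Payload 7.2 kg.
Tool frame: the origin (TCP) lies between the finger pads; the fingertips stand 14 mm ahead of it and the grasp point (between the pads) lies 5 mm behind it; y points along the fingers, x is the direction in which the jaws open and shut, and the axes are right-handed (so a half turn about y gives the same grasp; the last joint's range is limited). The gripper opens to 88 mm and grips with 3 to 60 N. Pads are 20 mm wide; open, the fingers measure 115 mm over their backs; the gripper's body (75 mm by 178 mm) begins 61 mm behind the grasp point.
Start: joints at [1.199, 0.411, -0.013, 1.596, 0.006, 1.134, -0.082], TCP at [0.187, -0.596, 0.237] pointing down, gripper open.
Joint ranges: [-2.95, 2.95], [-0.29, 1.99], [-1.47, 1.44], [0.14, 2.54], [-1.03, 4.17], [0.13, 1.85], [-2.86, 2.86]. Speed limits (rad/s): [2.39, 2.39, 3.01, 3.01, 3.14, 3.14, 3.14].

## Interface

Orientations are given as a rotation vector (axis times angle).
In Python, from station import arm, vision, order gives the robot as it stands.
- The arm moves only by the tool send_rows, never from a script. Its argument "increments" is a list of rows, each a list of 2 entries, a list of its own where there are three numbers: the shift along the world's x, y, z each as a share of 25 cm, from -1 to 1, then the turn, a rotation vector about the world's x, y, z each as a share of 90 degrees, from -1 to 1. In form: [[[x, y, z], [rx, ry, rz]], ...]. A call has exactly 5 rows; each row shifts and turns the pose as measured when the row begins; what a row does not reach is not made up. A row lasts 1/8 s, in which the tool goes at most 62.5 mm and 10.7 degrees, less where a joint would pass 70% of its speed; a pose out of reach is approached as far as the arm can. A call with a number of a shift or a turn outside -1 to 1 is refused whole. A call with a gripper value outside its range is refused whole. "jaw" is the opening, from -1 (shut) to 1 (fully open), set as the call begins (left out, the last holds). The fingers move at their own pace and stop on an object; the grip force is fixed at half the most. Time passes only in rows, so rows that do not move let the fingers close, or fill a call up. It gives the time, the measured TCP pose, the force and the opening at its end, in the units of the state.
- arm.read_state(): the state, without advancing time (a new reading comes with each control period).
- vision.read_camera(name): name is "scene" or "top" or "wrist"; returns a dict with "frame" (400x640x3 uint8, blue, green, red), "fx", "fy", "cx", "cy" (pixels), "position" and "rotation" of the camera in the world. Camera axes: x right, y up, looking along -z (the intrinsics and any distortion apply to the point x, -y, -z); pixel columns grow to the right and rows downward; lengths in m; the calibration is good to about 2 mm. The wrist camera is an equidistant fisheye: a pixel r from the principal point sees the ray r / f radians off the axis. A picture is of the moment at which its call begins. There is no depth.
- order.close_job(): hands the job in, once; it reports no verdict.
The state is a dict: "time": time; "joint_positions": joint angles; "qvel": joint speeds; "joint_torque": joint torques, N m; "tool_pos": TCP position; "ee_rot": TCP orientation; "wrist_force": force on the tool from outside, world axes, zero at the start; "torque": the same for the moment, N m; "width": finger opening in m.
Only numpy, scipy, OpenCV 4.12 (cv2) and the standard library are available. Lean on these libraries where they do the work, as an engineer would, in place of code of your own. Each camera call takes 0.05 s, during which the arm holds its last target.

## Working session

There is one attempt and no reset: what is moved stays moved. The work goes in short steps, Python scripts to look and compute and a tool call to move; the robot and the scene stay as the last step left them, time stands still between calls to the robot, and variables do not carry over. Pictures are saved under pics/ and viewed, and the job is handed in when it is done.

Besides the shell and the picture viewer there is one more tool, called after ">>>" as name(argument=value, ...), one argument or row to a line, values as JSON. send_rows: Moves the arm, as the interface text tells. Shift numbers are shares of 25 cm and turn numbers shares of 90 degrees, none past 1 either way. Its arguments: {"type":"object","properties":{"increments":{"type":"array"},"jaw":{"type":"number"}},"required":["increments"]}

```bash
mkdir -p pics; ls
python3 - <<'E'
from station import arm, vision
import cv2,numpy as np
s=arm.read_state()
for k,v in s.items(): print(k,np.round(v,3))
for n in ["scene","top"]:
    c=vision.read_camera(n); cv2.imwrite(f"pics/{n}0.png",c["frame"])
    print(n,{k:np.round(v,4).tolist() for k,v in c.items() if k!="frame"})
E
```

```text
pics
time 0.0
joint_positions [ 1.199  0.412 -0.013  1.597  0.006  1.134 -0.082]
qvel [-0.001 -0.001 -0.001 -0.001 -0.002 -0.001 -0.   ]
joint_torque [-1.0000e-03 -5.8794e+01  6.4100e-01 -2.9107e+01 -5.4000e-02  1.8000e-02
  0.0000e+00]
tool_pos [ 0.187 -0.596  0.236]
ee_rot [-1.337  0.984 -0.981]
wrist_force [0.249 0.216 0.699]
torque [ 0.032 -0.01   0.001]
width 0.088
scene {'fx': 488.5999, 'fy': 488.5999, 'cx': 318.9176, 'cy': 199.114, 'position': [1.3249, 0.3882, 1.3352], 'rotation': [0.3625, 0.5694, 1.9604]}
top {'fx': 386.0304, 'fy': 386.0304, 'cx': 312.3204, 'cy': 211.369, 'position': [0.4832, 0.0317, 1.092], 'rotation': [0.0663, -0.0931, -1.5448]}
```

View pics/top0.png

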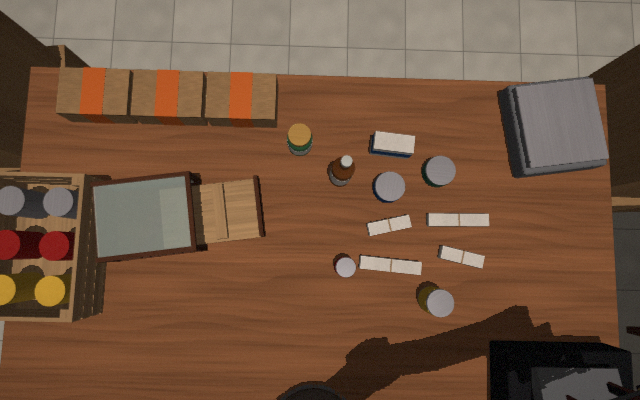

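View pics/scene0.png

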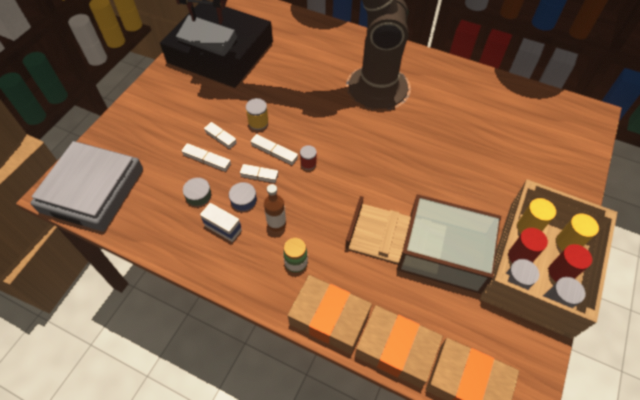

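```bash
cat > h.py <<'E'
import numpy as np, cv2
from scipy.spatial.transform import Rotation as R
def cam(n):
    from station import vision
    return vision.read_camera(n)
def unproj(c,uv,z):
    uv=np.atleast_2d(uv).astype(float)
    d=np.c_[(uv[:,0]-c["cx"])/c["fx"],-(uv[:,1]-c["cy"])/c["fy"],-np.ones(len(uv))]
    w=R.from_rotvec(c["rotation"]).apply(d); p=np.array(c["position"])
    return p+w*((z-p[2])/w[:,2])[:,None]
def proj(c,P):
    P=np.atleast_2d(P); q=R.from_rotvec(c["rotation"]).inv().apply(P-np.array(c["position"]))
    return np.c_[c["cx"]+c["fx"]*q[:,0]/-q[:,2], c["cy"]-c["fy"]*q[:,1]/-q[:,2]]
def cartons(c,z=0.024,amin=100,amax=1200):
    f=c["frame"]; hsv=cv2.cvtColor(f,cv2.COLOR_BGR2HSV)
    m=((hsv[...,2]>150)&(hsv[...,1]<60)).astype(np.uint8)*255
    m=cv2.morphologyEx(m,cv2.MORPH_CLOSE,np.ones((3,5),np.uint8))
    n,l,st,ce=cv2.connectedComponentsWithStats(m)
    out=[]
    for i in range(1,n):
        if amin<st[i,4]<amax:
            cs,_=cv2.findContours((l==i).astype(np.uint8),cv2.RETR_EXTERNAL,cv2.CHAIN_APPROX_NONE)
            p=unproj(c,cs[0][:,0,:],z)[:,:2]
            rc=cv2.minAreaRect((p*1000).astype(np.float32))
            out.append((ce[i],st[i,4],rc))
    return out,m
E
python3 - <<'E'
from h import *
c=cam("top"); f=c["frame"]
np.save("top0.npy",f)
o,m=cartons(c)
for ce,a,rc in o: print(np.round(ce),a,np.round(rc[0]),np.round(rc[1]),round(rc[2],1))
cv2.imwrite("pics/cr.png",cv2.resize(f[180:320,330:500],None,fx=4.5,fy=4.2,interpolation=cv2.INTER_CUBIC))
cv2.imwrite("pics/cs.png",cv2.resize(f[160:275,80:280],None,fx=4,fy=4,interpolation=cv2.INTER_CUBIC))
E
```

```text
[154.  18.] 122 [1144.  489.] [34. 43.] 2.0
[500.  31.] 185 [1136. -523.] [50. 55.] 43.9
[394. 142.] 688 [ 798. -214.] [112.  51.] 84.4
[458. 219.] 730 [ 582. -395.] [ 34. 167.] 1.4
[389. 225.] 525 [ 560. -200.] [ 35. 118.] 13.4
[462. 257.] 539 [ 477. -403.] [118.  34.] 77.4
[378. 266.] 1066 [ 448. -172.] [ 54. 233.] 2.9
[433. 304.] 152 [ 346. -321.] [53. 31.] 12.8
```

View pics/cr.png

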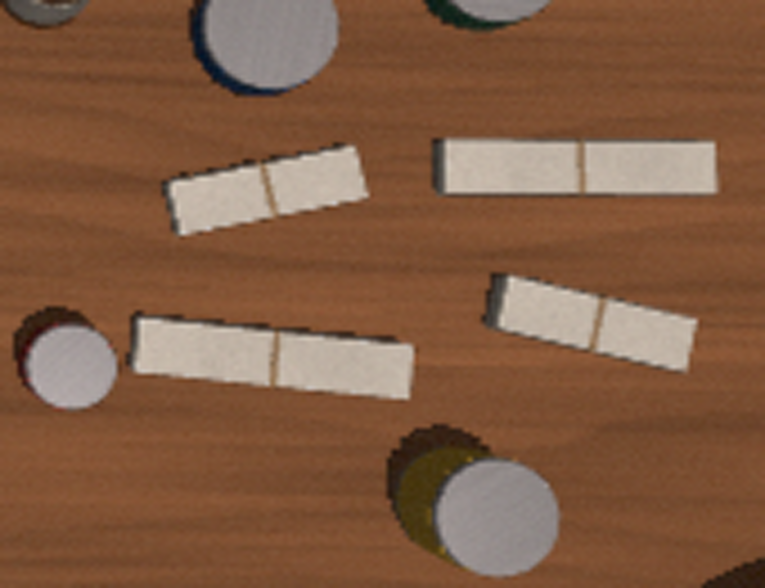

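View pics/cs.png

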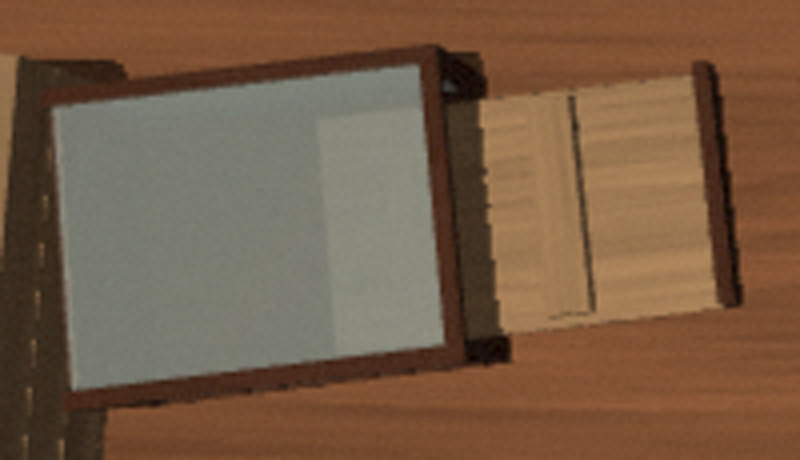

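Run:
```python
from h import *
c=cam("top"); 
def o(p): 
    p=np.array(p,float); return (p+.5)/4-.5+[80,160]
C=unproj(c,o([(48,105),(438,47),(468,360),(68,408)]),.116)
print(np.round(C,4)); 
print("sides",[round(float(np.linalg.norm(C[i]-C[(i+1)%4])),4) for i in range(4)])
for a,b in((0,1),(3,2)): d=C[a]-C[b]; print("yaw y-axis",np.degrees(np.arctan2(-d[0],d[1])))
for a,b in((3,0),(2,1)): d=C[b]-C[a]; print("yaw x-axis",np.degrees(np.arctan2(d[1],d[0])))
print("centre",C.mean(0))
T=unproj(c,o([(695,62),(712,62),(736,305),(718,305)]),.058); print("board",np.round(T,4),T.mean(0))
def o2(p): p=np.array(p,float); return np.c_[(p[:,0]+.5)/4.5-.5+330,(p[:,1]+.5)/4.2-.5+180]
for n,q in dict(LA=[(441,138),(717,142),(718,194),(441,194)],LB=[(135,316),(414,346),(410,400),(133,374)],SA=[(168,183),(356,145),(368,197),(179,236)],SB=[(508,273),(697,320),(688,372),(497,327)]).items():
    P=unproj(c,o2(np.array(q)),.024)[:,:2]; r=cv2.minAreaRect((P*1000).astype(np.float32)); m=P.mean(0); d=P[0]+P[3]-P[1]-P[2]
    print(n,np.round(m,4),"size",np.round([np.linalg.norm(P[0]-P[1]),np.linalg.norm(P[1]-P[2])],4),"yaw of length from +y (ccw+)",np.degrees(np.arctan2(-d[0],d[1])))
```

```text
[[0.6338 0.5765 0.116 ]
 [0.6777 0.3332 0.116 ]
 [0.4795 0.3034 0.116 ]
 [0.4441 0.5488 0.116 ]]
sides [0.2472, 0.2004, 0.2479, 0.1917]
yaw y-axis 10.246917138801626
yaw y-axis 8.224285500167422
yaw x-axis 8.307288019417957
yaw x-axis 8.535886851564277
centre [0.5587771  0.44044553 0.116     ]
board [[0.6837 0.1774 0.058 ]
 [0.684  0.1659 0.058 ]
 [0.52   0.1437 0.058 ]
 [0.5197 0.1557 0.058 ]] [0.60187724 0.1606432  0.058     ]
LA [ 0.5805 -0.394 ] size [0.1729 0.0348] yaw of length from +y (ccw+) 0.9924833622558185
LB [ 0.4494 -0.2034] size [0.1723 0.0352] yaw of length from +y (ccw+) -4.783319905071005
SA [ 0.5602 -0.1999] size [0.1201 0.0352] yaw of length from +y (ccw+) 13.681932176338698
SB [ 0.4775 -0.4036] size [0.1201 0.0347] yaw of length from +y (ccw+) -13.154594268408172
```

Run:
```python
from h import *
from station import arm
s=arm.read_state(); print(R.from_rotvec(s["ee_rot"]).as_matrix().round(3))
c=cam("wrist"); cv2.imwrite("pics/w0.png",c["frame"]); print(c["position"],R.from_rotvec(c["rotation"]).as_matrix().round(3),c["fx"],c["cx"],c["cy"])
```

```text
[[ 0.299 -0.     0.954]
 [-0.954  0.001  0.299]
 [-0.001 -1.    -0.   ]]
[ 0.25472282 -0.57519605  0.38398694] [[ 0.3    0.92   0.252]
 [-0.954  0.29   0.078]
 [-0.001 -0.264  0.965]] 309.70691628693146 314.84280886083934 202.8239566190585
```

>>> send_rows(
  increments=[
    [[0.1,0.2,0],[0,0,0.06]],
    [[0.11,0.21,0],[0,0,0.06]],
    [[0.11,0.21,0],[0,0,0.06]],
    [[0.11,0.21,0],[0,0,0.06]],
    [[0.11,0.21,0],[0,0,0.06]],
  ],
  jaw=-1,
)

```text
time: 0.88
tool_pos: [0.3216, -0.332, 0.2352]
ee_rot: [-1.483, 0.617, -0.617]
wrist_force: [0.5, -0.3, -0.6]
width: 0.0412
```

>>> send_rows(
  increments=[
    [[0.11,0.21,0],[0,0,0.06]],
    [[0.11,0.21,0],[0,0,0.06]],
    [[0.11,0.21,0],[0,0,0.06]],
    [[0.11,0.21,0],[0,0,0.06]],
    [[0.11,0.21,0],[0,0,0.06]],
  ],
)

```text
time: 1.5
tool_pos: [0.4623, -0.0609, 0.2368]
ee_rot: [-1.561, 0.235, -0.242]
wrist_force: [2.2, -0.6, 0.3]
width: 0.0007
```

>>> send_rows(
  increments=[
    [[0.11,0.21,0],[0,0,0.06]],
    [[0.11,0.21,0],[0,0,0.06]],
    [[0.11,0.21,0],[0,0,0.06]],
    [[0.11,0.2,0],[0,0,0.06]],
    [[0.11,0.2,0],[0,0,0.06]],
  ],
)

```text
time: 2.12
tool_pos: [0.6038, 0.2044, 0.2373]
ee_rot: [-1.57, -0.148, 0.135]
wrist_force: [0.9, -0.3, 0.5]
width: 0.0005
```

```bash
cat > st.py <<'E'
from h import *
from station import arm
s=arm.read_state(); M=R.from_rotvec(s["ee_rot"]).as_matrix()
az=np.degrees(np.arctan2(M[1,0],M[0,0]))
print("t",round(s["time"],2),"pos",np.round(s["tool_pos"],4),"jaw az",round(az,2),"down",M[:,1].round(3),"w",round(s["width"],4),"F",np.round(s["wrist_force"],1),"j",np.round(s["joint_positions"],2))
E
python3 st.py; python3 -c "
from h import *
c=cam('wrist'); cv2.imwrite('pics/w1.png',c['frame']); np.save('w1.npy',c,allow_pickle=True)
c=cam('top'); cv2.imwrite('pics/t1.png',c['frame'])"
```

```text
t 2.12 pos [0.6038 0.2044 0.2373] jaw az 10.34 down [ 0.008 -0.003 -1.   ] w 0.0005 F [ 0.9 -0.3  0.5] j [ 0.06  0.52 -0.68  1.54  0.35  1.21 -0.5 ]
```

View pics/w1.png

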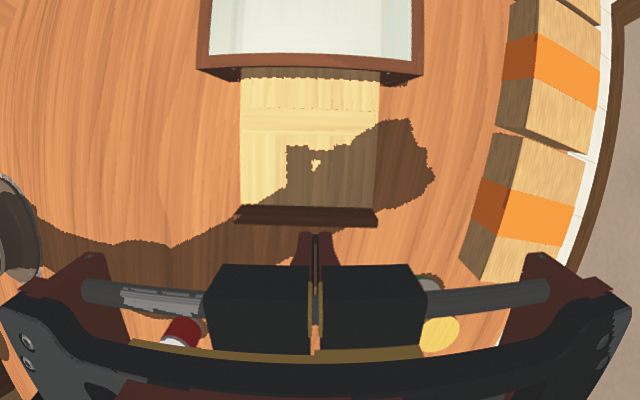

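View pics/t1.png

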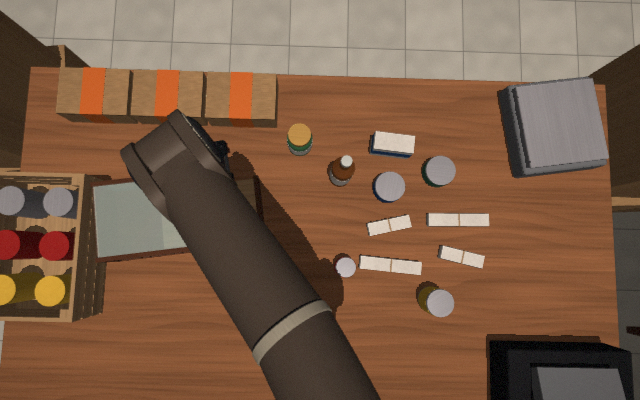

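```bash
cat >> h.py <<'E'
def wproj(c,P):
    P=np.atleast_2d(P); q=R.from_rotvec(c["rotation"]).inv().apply(P-np.array(c["position"]))
    x,y,z=q[:,0],-q[:,1],-q[:,2]; rr=np.hypot(x,y); th=np.arctan2(rr,z); k=th/np.maximum(rr,1e-9)
    return np.c_[c["cx"]+c["fx"]*x*k,c["cy"]+c["fy"]*y*k]
def wunproj(c,uv,z):
    uv=np.atleast_2d(uv).astype(float); a=(uv[:,0]-c["cx"])/c["fx"]; b=(uv[:,1]-c["cy"])/c["fy"]; th=np.hypot(a,b); k=np.sin(th)/np.maximum(th,1e-9)
    d=np.c_[a*k,-b*k,-np.cos(th)]; w=R.from_rotvec(c["rotation"]).apply(d); p=np.array(c["position"])
    return p+w*((z-p[2])/w[:,2])[:,None]
O=np.array([0.5603,0.4419]); YAW=np.radians(8.4)
def tw(P,mid):  # tray/case frame pts -> world; mid = xy origin
    P=np.atleast_2d(P).astype(float); cc,ss=np.cos(YAW),np.sin(YAW)
    return np.c_[mid[0]+cc*P[:,0]-ss*P[:,1], mid[1]+ss*P[:,0]+cc*P[:,1], P[:,2]]
def traymid(q,O=None,yaw=None):
    o=globals()["O"] if O is None else O; y=YAW
    return o-(0.01+q)*np.array([-np.sin(y),np.cos(y)])
def overlay(c,f,pf,q):
    m=traymid(q)
    def line(P,mid,col):
        uv=pf(c,tw(P,mid)); cv2.polylines(f,[np.round(uv*4).astype(np.int32)],True,col,1,cv2.LINE_AA,2)
    line([(-.102,-.125,.116),(.102,-.125,.116),(.102,.125,.116),(-.102,.125,.116)],O,(0,255,0))
    line([(-.102,-.125,.0),(.102,-.125,.0),(.102,-.125,.116),(-.102,-.125,.116)],O,(0,255,255))
    line([(-.083,-.154,.058),(.083,-.154,.058),(.083,-.166,.058),(-.083,-.166,.058)],m,(255,0,255))
    line([(-.083,-.154,.014),(.083,-.154,.014),(.083,.115,.014),(-.083,.115,.014)],m,(255,0,0))
    for s in(-1,1): line([(-.075,s*.05-.015,.034),(.075,s*.05-.015,.034),(.075,s*.05+.015,.034),(-.075,s*.05+.015,.034)],m,(0,0,255))
    return f
E
python3 - <<'E'
from h import *
c=np.load("w1.npy",allow_pickle=True).item()
f=overlay(c,c["frame"].copy(),wproj,.114)
cv2.imwrite("pics/w1o.png",cv2.resize(f[0:250,170:470],None,fx=2.4,fy=2.4,interpolation=cv2.INTER_CUBIC))
E
```

```text
(no output)
```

View pics/w1o.png

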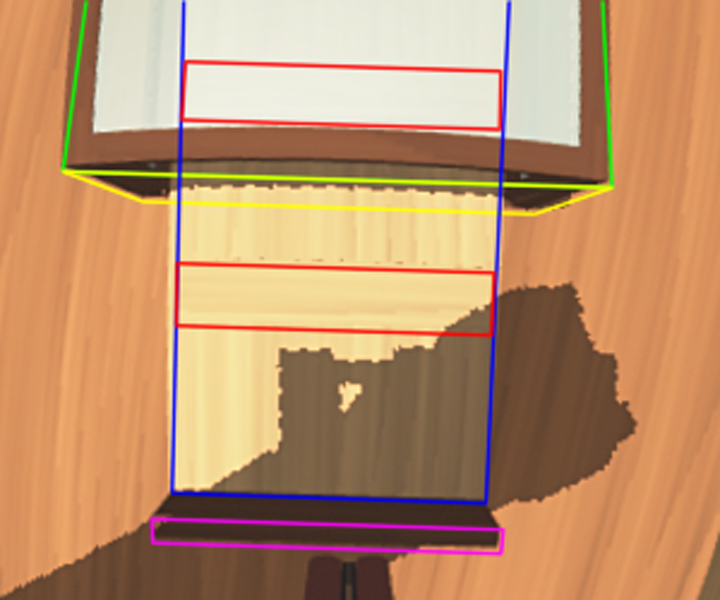

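>>> send_rows(
  increments=[
    [[-0.03,0,-0.18],[0,0.005,-0.015]],
    [[0,0,-0.18],[0,0,0]],
    [[0,0,-0.17],[0,0,0]],
    [[0,0,-0.15],[0,0,0]],
    [[0,0,-0.1],[0,0,0]],
  ],
)

```text
time: 2.85
tool_pos: [0.5962, 0.2093, 0.0373]
ee_rot: [-1.565, -0.128, 0.124]
wrist_force: [-0.1, -0.2, 0.4]
width: 0.0005
```

```bash
python3 st.py
```

```text
t 2.85 pos [0.5962 0.2093 0.0373] jaw az 9.21 down [ 0.002  0.003 -1.   ] w 0.0005 F [-0.1 -0.2  0.4] j [-0.01  0.72 -0.58  1.72  0.5   0.85 -0.65]
```

>>> send_rows(
  increments=[
    [[0.01,-0.07,0],[0,0,0]],
    [[0.01,-0.07,0],[0,0,0]],
    [[0.012,-0.08,0],[0,0,0]],
    [[0.012,-0.08,0],[0,0,0]],
    [[0.012,-0.08,0],[0,0,0]],
  ],
)

```text
time: 3.48
tool_pos: [0.6105, 0.1088, 0.0389]
ee_rot: [-1.563, -0.129, 0.124]
wrist_force: [-0.3, 3.6, -1.9]
width: 0.0006
```

>>> send_rows(
  increments=[
    [[0.01,-0.07,0],[0,0,0]],
    [[0.01,-0.05,0],[0,0,0]],
    [[0.006,-0.04,0],[0,0,0]],
    [[0.004,-0.03,0],[0,0,0]],
    [[0.002,-0.02,0],[0,0,0]],
  ],
)

```text
time: 4.1
tool_pos: [0.6171, 0.0666, 0.0396]
ee_rot: [-1.544, -0.134, 0.128]
wrist_force: [-0.7, 9.9, -3.2]
width: 0.0002
```

```bash
python3 st.py
```

```text
t 4.1 pos [0.6171 0.0666 0.0396] jaw az 9.59 down [ 0.002  0.023 -1.   ] w 0.0002 F [-0.7  9.9 -3.2] j [ 0.25  0.71 -0.6   1.74  0.49  0.84 -0.4 ]
```

>>> send_rows(
  increments=[
    [[0,0.03,0],[0,0,0]],
    [[0,0.0,0.15],[0,0,0]],
    [[0,0,0.2],[0,0,0]],
    [[0,0,0.25],[0,0,0]],
    [[0,-0.05,0.2],[0,0,0]],
  ],
)

```text
time: 4.72
tool_pos: [0.6153, 0.0602, 0.2413]
ee_rot: [-1.547, -0.131, 0.135]
wrist_force: [0.5, 0.2, 0.1]
width: 0.0004
```

```bash
python3 st.py
python3 - <<'E'
from h import *
c=cam('wrist'); np.save('w2.npy',c,allow_pickle=True)
f=overlay(c,c["frame"].copy(),wproj,.23)
a=cv2.resize(c["frame"][0:300,150:470],None,fx=2,fy=2,interpolation=cv2.INTER_CUBIC)
b=cv2.resize(f[0:300,150:470],None,fx=2,fy=2,interpolation=cv2.INTER_CUBIC)
cv2.imwrite("pics/w2a.png",a);cv2.imwrite("pics/w2b.png",b)
E
```

```text
t 4.72 pos [0.6153 0.0602 0.2413] jaw az 9.75 down [-0.004  0.02  -1.   ] w 0.0004 F [0.5 0.2 0.1] j [ 0.33  0.49 -0.71  1.57  0.32  1.2  -0.26]
```

View pics/w2a.png

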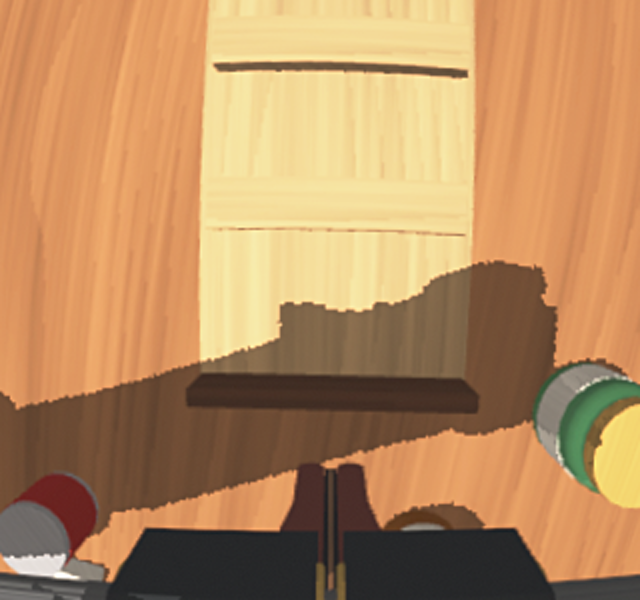

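View pics/w2b.png

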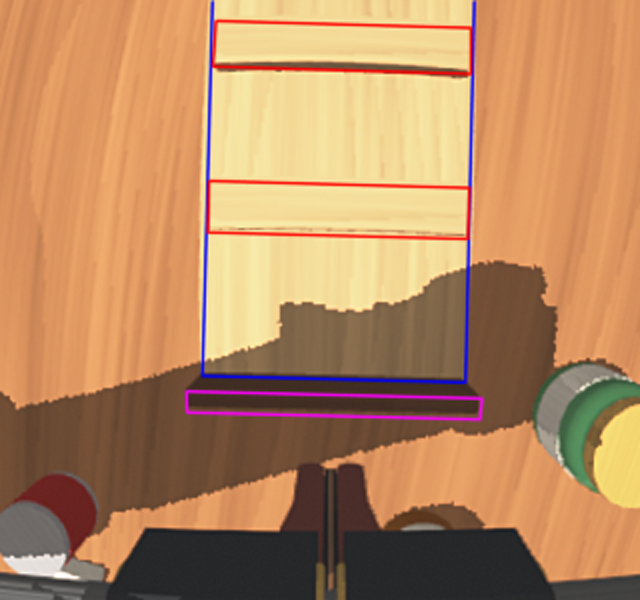

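Run:
```python
from h import *
c=np.load("w2.npy",allow_pickle=True).item()
px=np.array([(187,405),(478,412),(213,64),(467,71),(209,229),(466,235)],float); px=(px+.5)/2-.5+[150,0]
z=[.058,.058,.034,.034,.034,.034]; T=np.array([(-.083,-.166),(.083,-.166),(-.075,.035),(.075,.035),(-.075,-.065),(.075,-.065)])
W=np.array([wunproj(c,p,zz)[0,:2] for p,zz in zip(px,z)])
a=T-T.mean(0); b=W-W.mean(0)
th=np.arctan2((a[:,0]*b[:,1]-a[:,1]*b[:,0]).sum(),(a*b).sum()); cs,sn=np.cos(th),np.sin(th); Rm=np.array([[cs,-sn],[sn,cs]])
t=W.mean(0)-Rm@T.mean(0); print(np.degrees(th),t,"res mm",np.round((W-(T@Rm.T+t))*1000,1).tolist())
print("from top:",traymid(.23), "scale",np.sqrt((b**2).sum()/(a**2).sum()))
```

```text
8.503098569088195 [0.59435329 0.20672151] res mm [[0.4, 1.8], [-1.2, 1.3], [1.0, -0.8], [-1.3, -1.4], [1.4, -0.4], [-0.4, -0.5]]
from top: [0.59535993 0.20447464] scale 0.9873649024675015
```

Run:
```python
from h import *
c=cam("top") if False else None
import numpy as np
# camera constants
c=dict(fx=386.0304,fy=386.0304,cx=312.3204,cy=211.369,position=[0.4832,0.0317,1.092],rotation=[0.0663,-0.0931,-1.5448])
for n,p,z in [("milk",(440.5,303),.085),("paste",(345.5,267.5),.065),("bottle cap",(347,160),.2),("bottle base",(340,176),.0),("flat",(390,187),.042),("fish",(440,171),.042),("jam",(299,131),.1)]: print(n,unproj(c,p,z)[0].round(3))
```

```text
milk [ 0.358 -0.32   0.085]
paste [ 0.442 -0.076  0.065]
bottle cap [ 0.698 -0.061  0.2  ]
bottle base [ 0.699 -0.063  0.   ]
flat [ 0.664 -0.198  0.042]
fish [ 0.713 -0.337  0.042]
jam [0.797 0.056 0.1  ]
```

>>> send_rows(
  increments=[
    [[-0.133,-0.21,0],[-0.013,-0.003,-0.032]],
    [[-0.133,-0.21,0],[0,0,-0.032]],
    [[-0.133,-0.21,0],[0,0,-0.032]],
    [[-0.133,-0.21,0],[0,0,-0.032]],
    [[-0.133,-0.21,-0.1],[0,0,-0.032]],
  ],
  jaw=0.6,
)

```text
time: 5.4
tool_pos: [0.4557, -0.2029, 0.2299]
ee_rot: [-1.581, 0.053, -0.085]
wrist_force: [0.9, -0.9, -0.3]
width: 0.0471
```

```bash
python3 st.py
python3 - <<'E'
from h import *
c=cam('wrist'); np.save('w3.npy',c,allow_pickle=True); cv2.imwrite("pics/w3.png",c["frame"])
E
```

```text
t 5.4 pos [ 0.4557 -0.2029  0.2299] jaw az -5.03 down [ 0.02  -0.012 -1.   ] w 0.0471 F [ 0.9 -0.9 -0.3] j [ 0.85  0.25 -0.62  1.89  0.18  1.03  0.07]
```

View pics/w3.png

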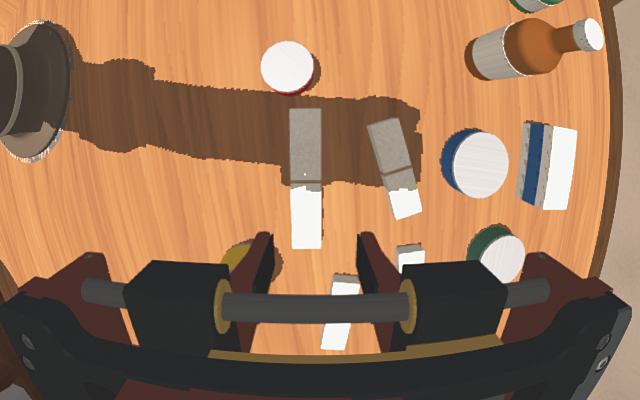

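```bash
cat > wbox.py <<'E'
from h import *
def box(c,px,z):
    W=wunproj(c,np.array(px,float),z)[:,:2]; rc=cv2.minAreaRect((W*1000).astype(np.float32))
    d=(W[0]+W[1]-W[2]-W[3]); 
    print("c",W.mean(0).round(4),"size",np.round(rc[1],1),"length yaw from y",np.degrees(np.arctan2(-d[0],d[1])).round(2))
E
python3 - <<'E'
from wbox import *
c=np.load('w3.npy',allow_pickle=True).item()
box(c,[(290,108),(322,108),(322,248),(292,249)],.024)
box(c,[(367,125),(399,118),(422,212),(396,220)],.024)
E
```

```text
c [ 0.4492 -0.204 ] size [170.6  37.4] length yaw from y -4.93
c [ 0.558  -0.1996] size [ 39.1 122.9] length yaw from y 13.85
```

>>> send_rows(
  increments=[
    [[-0.025,-0.003,-0.2],[0.008,0.013,0]],
    [[0,0,-0.22],[0,0,0]],
    [[0,0,-0.2],[0,0,0]],
    [[0,0,-0.13],[0,0,0]],
    [[0,0,-0.05],[0,0,0]],
  ],
)

```text
time: 6.08
tool_pos: [0.4421, -0.2166, 0.0221]
ee_rot: [-1.578, 0.088, -0.079]
wrist_force: [0.6, -0.3, 0.2]
width: 0.0703
```

```bash
python3 st.py
```

```text
t 6.08 pos [ 0.4421 -0.2166  0.0221] jaw az -6.07 down [-0.006 -0.009 -1.   ] w 0.0703 F [ 0.6 -0.3  0.2] j [ 0.73  0.55 -0.47  2.07  0.44  0.63 -0.15]
```

>>> send_rows(
  increments=[
    [[0.028,0.05,-0.008],[0.006,-0.004,0.013]],
    [[0.003,0.005,0],[0,0,0]],
    [[0,0,0],[0,0,0]],
    [[0,0,0],[0,0,0]],
    [[0,0,0],[0,0,0]],
  ],
  jaw=-1,
)

```text
time: 6.7
tool_pos: [0.4528, -0.2027, 0.0234]
ee_rot: [-1.571, 0.061, -0.07]
wrist_force: [0.6, -1.2, -1.0]
width: 0.0361
```

```bash
python3 st.py
```

```text
t 6.7 pos [ 0.4528 -0.2027  0.0234] jaw az -4.78 down [ 0.005 -0.002 -1.   ] w 0.0361 F [ 0.6 -1.2 -1. ] j [ 0.71  0.55 -0.49  2.07  0.43  0.62 -0.16]
```

>>> send_rows(
  increments=[
    [[0,0,0.15],[0,0,0]],
    [[0,0,0.22],[0,0,0]],
    [[0.08,0.15,0.2],[0,0,0.02]],
    [[0.1,0.23,0.05],[0,0,0.025]],
    [[0.1,0.23,0],[0,0,0.025]],
  ],
)

```text
time: 7.32
tool_pos: [0.5207, -0.0546, 0.1816]
ee_rot: [-1.574, -0.016, 0.008]
wrist_force: [1.7, 0.5, -1.4]
width: 0.0357
```

>>> send_rows(
  increments=[
    [[0.11,0.24,0],[0,0,0.025]],
    [[0.11,0.24,0],[0,0,0.025]],
    [[0.1,0.24,0],[0,0,0.025]],
    [[0.08,0.18,0],[0,0,0]],
    [[0.06,0.12,0],[0,0,0]],
  ],
)

```text
time: 7.95
tool_pos: [0.633, 0.1968, 0.1826]
ee_rot: [-1.572, -0.113, 0.101]
wrist_force: [0.8, 0.9, -0.4]
width: 0.0358
```

```bash
python3 st.py
```

```text
t 7.95 pos [0.633  0.1968 0.1826] jaw az 7.82 down [ 0.008 -0.004 -1.   ] w 0.0358 F [ 0.8  0.9 -0.4] j [ 0.07  0.61 -0.68  1.53  0.42  1.14 -0.56]
```

>>> send_rows(
  increments=[
    [[0.02,0.03,-0.05],[0.003,0.005,0.008]],
    [[0,0,-0.15],[0,0,0]],
    [[0,0,-0.15],[0,0,0]],
    [[0,0,-0.08],[0,0,0]],
    [[0,0,0],[0,0,0]],
  ],
)

```text
time: 8.57
tool_pos: [0.6373, 0.2019, 0.0695]
ee_rot: [-1.568, -0.116, 0.121]
wrist_force: [0.2, 0.6, -1.4]
width: 0.0357
```

```bash
python3 st.py;  python3 - <<'E'
from h import *
c=cam('wrist'); np.save('w4.npy',c,allow_pickle=True); cv2.imwrite("pics/w4.png",c["frame"])
E
```

```text
t 8.57 pos [0.6373 0.2019 0.0695] jaw az 8.63 down [-0.003 -0.001 -1.   ] w 0.0357 F [ 0.2  0.6 -1.4] j [ 0.03  0.74 -0.63  1.59  0.5   0.97 -0.61]
```

View pics/w4.png

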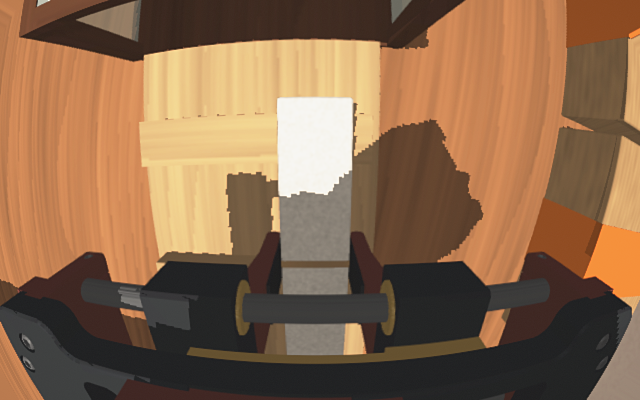

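>>> send_rows(
  increments=[
    [[0.01,0.045,-0.01],[0,0,0]],
    [[0,0,-0.02],[0,0,0]],
    [[0,0,-0.015],[0,0,0]],
    [[0,0,-0.005],[0,0,0]],
    [[0,0,0],[0,0,0]],
  ],
)

```text
time: 9.25
tool_pos: [0.6427, 0.2151, 0.0615]
ee_rot: [-1.566, -0.121, 0.114]
wrist_force: [-1.0, -0.8, -0.6]
width: 0.0357
```

```bash
python3 st.py
python3 - <<'E'
from h import *
c=cam('wrist'); np.save('w5.npy',c,allow_pickle=True); cv2.imwrite("pics/w5.png",c["frame"])
p=wunproj(c,[(280,264),(347,264)],.058); print(p)
E
```

```text
t 9.25 pos [0.6427 0.2151 0.0615] jaw az 8.6 down [ 0.004  0.002 -1.   ] w 0.0357 F [-1.  -0.8 -0.6] j [ 0.01  0.76 -0.62  1.58  0.51  0.96 -0.63]
[[0.62372746 0.20787991 0.058     ]
 [0.65985835 0.2133222  0.058     ]]
```

View pics/w5.png

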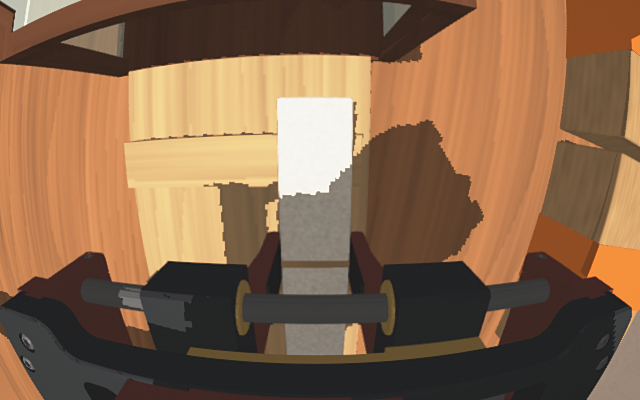

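>>> send_rows(
  increments=[
    [[-0.008,0.005,-0.01],[0,0.002,0]],
    [[0,0,-0.01],[0,0,0]],
    [[0,0,-0.008],[0,0,0]],
    [[0,0,0],[0,0,0]],
    [[0,0,0],[0,0,0]],
  ],
)

```text
time: 9.93
tool_pos: [0.6408, 0.2169, 0.0572]
ee_rot: [-1.566, -0.12, 0.116]
wrist_force: [0.1, -0.5, -0.6]
width: 0.0355
```

```bash
python3 st.py
```

```text
t 9.93 pos [0.6408 0.2169 0.0572] jaw az 8.59 down [ 0.002  0.002 -1.   ] w 0.0355 F [ 0.1 -0.5 -0.6] j [ 0.    0.76 -0.62  1.58  0.51  0.96 -0.63]
```

>>> send_rows(
  increments=[
    [[0,0,-0.003],[0,0,0]],
    [[0,0,0],[0,0,0]],
    [[0,0,0],[0,0,0]],
    [[0,0,0.06],[0,0,0]],
    [[0,0,0.2],[0,0,0]],
  ],
  jaw=0.3,
)

```text
time: 10.55
tool_pos: [0.6386, 0.2156, 0.119]
ee_rot: [-1.568, -0.114, 0.122]
wrist_force: [0.1, -0.4, 0.7]
width: 0.057
```

>>> send_rows(
  increments=[
    [[0,-0.05,0.22],[0,0,0]],
    [[-0.02,-0.15,0.15],[0,0,0]],
    [[-0.03,-0.2,0.05],[0,0,0]],
    [[-0.03,-0.2,0],[0,0,0]],
    [[-0.03,-0.15,0],[0,0,0]],
  ],
)

```text
time: 11.18
tool_pos: [0.6114, 0.0299, 0.2385]
ee_rot: [-1.564, -0.131, 0.118]
wrist_force: [0.6, -1.3, -0.0]
width: 0.0572
```

```bash
python3 st.py;  python3 - <<'E'
from h import *
c=cam('wrist'); np.save('w6.npy',c,allow_pickle=True); cv2.imwrite("pics/w6.png",c["frame"])
E
```

```text
t 11.18 pos [0.6114 0.0299 0.2385] jaw az 9.08 down [ 0.008  0.004 -1.   ] w 0.0572 F [ 0.6 -1.3 -0. ] j [ 0.38  0.48 -0.72  1.6   0.33  1.18 -0.25]
```

View pics/w6.png

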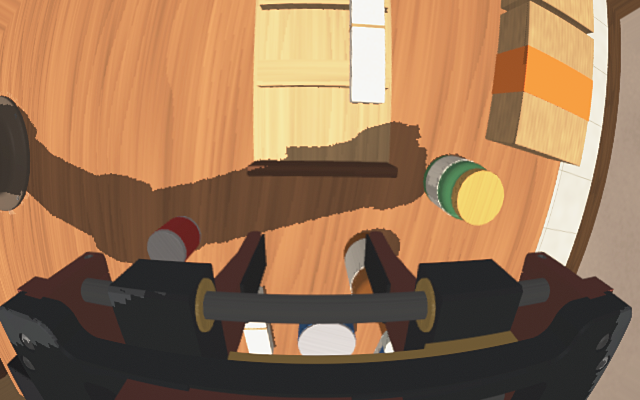

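>>> send_rows(
  increments=[
    [[-0.02,-0.22,0],[-0.003,0.005,-0.018]],
    [[-0.02,-0.24,0],[0,0,-0.018]],
    [[-0.02,-0.24,0],[0,0,-0.018]],
    [[-0.02,-0.24,0],[0,0,-0.018]],
    [[-0.02,-0.24,0],[0,0,-0.018]],
  ],
  jaw=0.6,
)

```text
time: 11.85
tool_pos: [0.5861, -0.2722, 0.2458]
ee_rot: [-1.575, -0.019, 0.007]
wrist_force: [1.0, 0.2, 0.1]
width: 0.0702
```

```bash
python3 st.py;  python3 - <<'E'
from wbox import *
c=cam('wrist'); np.save('w7.npy',c,allow_pickle=True); cv2.imwrite("pics/w7.png",c["frame"])
c=np.load('w6.npy',allow_pickle=True).item()
p=wunproj(c,[(350,25),(385,25.5),(384,103),(351,102)],.058)[:,:2]; print(p.round(4))
d=p-np.array([.595,.2055]); y=np.radians(8.5); print(np.c_[d@[np.cos(y),np.sin(y)],d@[-np.sin(y),np.cos(y)]].round(4))
E
```

```text
t 11.85 pos [ 0.5861 -0.2722  0.2458] jaw az 0.96 down [ 0.007 -0.005 -1.   ] w 0.0702 F [1.  0.2 0.1] j [ 0.78  0.51 -0.62  1.51  0.31  1.22  0.13]
[[0.6207 0.2112]
 [0.658  0.2193]
 [0.67   0.1328]
 [0.6349 0.1269]]
[[ 0.0262  0.0019]
 [ 0.0643  0.0043]
 [ 0.0635 -0.083 ]
 [ 0.0279 -0.0836]]
```

View pics/w7.png

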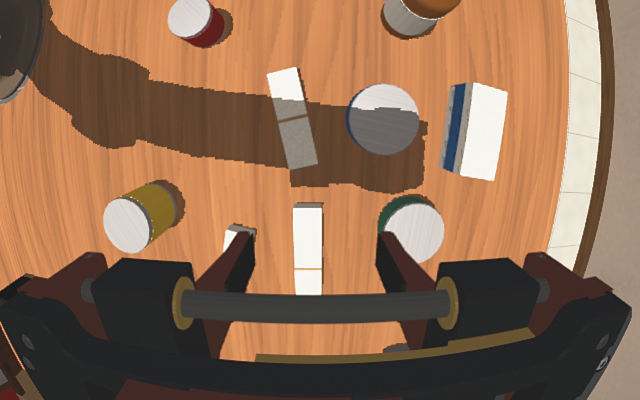

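Run:
```python
from wbox import *
c=np.load('w7.npy',allow_pickle=True).item()
p=wunproj(c,[(293,269),(323,269),(293,207),(323,207)],.024)[:,:2]; print(p.round(4), p[:2].mean(0),p[2:].mean(0))
```

```text
[[ 0.5597 -0.3952]
 [ 0.5999 -0.3945]
 [ 0.5603 -0.3085]
 [ 0.5976 -0.3079]] [ 0.57982871 -0.39481361] [ 0.57895716 -0.30823707]
```

>>> send_rows(
  increments=[
    [[-0.01,-0.2,0],[0.003,0.005,0]],
    [[-0.005,-0.14,-0.08],[0,0,0]],
    [[0,-0.08,-0.16],[0,0,0]],
    [[0,0,-0.18],[0,0,0]],
    [[0,0,-0.15],[0,0,0]],
  ],
)

```text
time: 12.52
tool_pos: [0.582, -0.394, 0.108]
ee_rot: [-1.582, -0.006, -0.007]
wrist_force: [0.5, -0.1, -0.9]
width: 0.0704
```

```bash
python3 st.py
```

```text
t 12.53 pos [ 0.582 -0.394  0.108] jaw az -0.01 down [ 0.008 -0.011 -1.   ] w 0.0704 F [ 0.5 -0.1 -0.9] j [ 0.86  0.72 -0.54  1.49  0.41  1.03  0.22]
```

>>> send_rows(
  increments=[
    [[-0.006,0,-0.12],[0.007,0.005,0.009]],
    [[0,0,-0.11],[0,0,0]],
    [[0,0,-0.07],[0,0,0]],
    [[0,0,-0.02],[0,0,0]],
    [[0,0,0],[0,0,0]],
  ],
)

```text
time: 13.15
tool_pos: [0.5815, -0.3922, 0.0265]
ee_rot: [-1.569, -0.012, 0.012]
wrist_force: [0.4, -0.2, 0.7]
width: 0.0707
```

```bash
python3 st.py
```

```text
t 13.15 pos [ 0.5815 -0.3922  0.0265] jaw az 0.87 down [ 0.     0.001 -1.   ] w 0.0707 F [ 0.4 -0.2  0.7] j [ 0.84  0.81 -0.51  1.53  0.46  0.92  0.21]
```

>>> send_rows(
  increments=[
    [[-0.004,-0.008,-0.018],[0,0,0]],
    [[0,0,-0.005],[0,0,0]],
    [[0,0,0],[0,0,0]],
    [[0,0,0],[0,0,0]],
    [[0,0,0],[0,0,0]],
  ],
  jaw=-1,
)

```text
time: 13.78
tool_pos: [0.5816, -0.3953, 0.0233]
ee_rot: [-1.572, -0.014, 0.009]
wrist_force: [-0.4, 0.1, -1.2]
width: 0.0358
```

```bash
python3 st.py
```

```text
t 13.78 pos [ 0.5816 -0.3953  0.0233] jaw az 0.85 down [ 0.004 -0.001 -1.   ] w 0.0358 F [-0.4  0.1 -1.2] j [ 0.85  0.82 -0.51  1.53  0.46  0.91  0.21]
```

>>> send_rows(
  increments=[
    [[0,0,0.15],[0,0,0]],
    [[0,0,0.22],[0,0,0]],
    [[-0.01,0.15,0.2],[0,0,0.01]],
    [[-0.01,0.23,0.08],[0,0,0.01]],
    [[-0.01,0.24,0],[0,0,0.01]],
  ],
)

```text
time: 14.4
tool_pos: [0.5711, -0.2415, 0.1882]
ee_rot: [-1.571, -0.044, 0.041]
wrist_force: [1.6, 1.4, -1.2]
width: 0.036
```

>>> send_rows(
  increments=[
    [[-0.01,0.24,0],[0,0,0.01]],
    [[-0.01,0.24,0],[0,0,0.01]],
    [[-0.01,0.24,0],[0,0,0.01]],
    [[-0.01,0.24,0],[0,0,0.01]],
    [[-0.01,0.24,0],[0,0,0.01]],
  ],
)

```text
time: 15.02
tool_pos: [0.557, 0.0673, 0.19]
ee_rot: [-1.571, -0.109, 0.101]
wrist_force: [1.0, -0.8, -1.0]
width: 0.0356
```

```bash
python3 st.py
```

```text
t 15.03 pos [0.557  0.0673 0.19  ] jaw az 7.66 down [ 0.005 -0.002 -1.   ] w 0.0356 F [ 1.  -0.8 -1. ] j [ 0.34  0.44 -0.73  1.78  0.34  1.05 -0.37]
```

>>> send_rows(
  increments=[
    [[-0.01,0.19,0],[0,0.003,0.009]],
    [[-0.01,0.15,-0.06],[0,0,0]],
    [[-0.005,0.1,-0.15],[0,0,0]],
    [[0,0.05,-0.14],[0,0,0]],
    [[0,0,-0.05],[0,0,0]],
  ],
)

```text
time: 15.65
tool_pos: [0.5491, 0.2013, 0.09]
ee_rot: [-1.567, -0.128, 0.12]
wrist_force: [0.7, -0.0, -1.1]
width: 0.0357
```

```bash
python3 st.py
```

```text
t 15.65 pos [0.5491 0.2013 0.09  ] jaw az 9.06 down [ 0.005  0.001 -1.   ] w 0.0357 F [ 0.7 -0.  -1.1] j [ 0.06  0.6  -0.68  1.81  0.47  0.89 -0.68]
```

>>> send_rows(
  increments=[
    [[0.006,-0.012,-0.05],[0,0.003,-0.006]],
    [[0,0,-0.04],[0,0,0]],
    [[0,0,-0.025],[0,0,0]],
    [[0,0,-0.01],[0,0,0]],
    [[0,0,0],[0,0,0]],
  ],
)

```text
time: 16.27
tool_pos: [0.5528, 0.195, 0.0588]
ee_rot: [-1.568, -0.115, 0.111]
wrist_force: [-0.4, -0.6, -0.3]
width: 0.0362
```

```bash
python3 st.py
python3 - <<'E'
from h import *
c=cam('wrist'); np.save('w8.npy',c,allow_pickle=True); cv2.imwrite("pics/w8.png",c["frame"])
E
```

```text
t 16.27 pos [0.5528 0.195  0.0588] jaw az 8.23 down [ 0.003  0.    -1.   ] w 0.0362 F [-0.4 -0.6 -0.3] j [ 0.05  0.64 -0.65  1.82  0.51  0.84 -0.71]
```

View pics/w8.png

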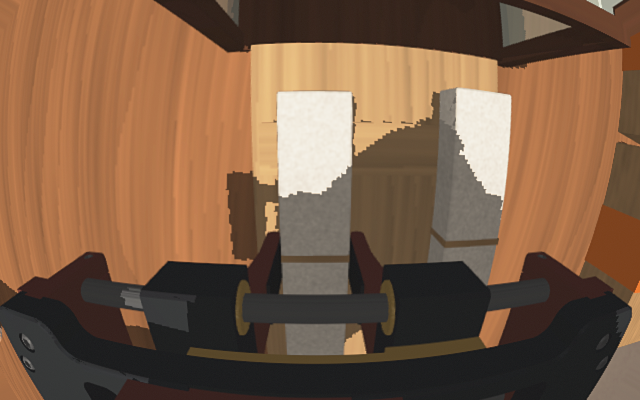

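>>> send_rows(
  increments=[
    [[-0.008,0.008,-0.006],[0,0,0]],
    [[0,0,-0.004],[0,0,0]],
    [[0,0,0],[0,0,0]],
    [[0,0,0],[0,0,0]],
    [[0,0,0],[0,0,0]],
  ],
)

```text
time: 16.95
tool_pos: [0.5509, 0.1978, 0.0573]
ee_rot: [-1.567, -0.117, 0.11]
wrist_force: [0.4, -0.6, -1.9]
width: 0.0358
```

```bash
python3 st.py
```

```text
t 16.95 pos [0.5509 0.1978 0.0573] jaw az 8.27 down [ 0.004  0.001 -1.   ] w 0.0358 F [ 0.4 -0.6 -1.9] j [ 0.04  0.64 -0.65  1.82  0.51  0.84 -0.71]
```

>>> send_rows(
  increments=[
    [[0,0,0],[0,0,0]],
    [[0,0,0],[0,0,0]],
    [[0,0,0],[0,0,0]],
    [[0,0,0.06],[0,0,0]],
    [[0,0,0.2],[0,0,0]],
  ],
  jaw=0.3,
)

```text
time: 17.58
tool_pos: [0.5493, 0.1969, 0.1216]
ee_rot: [-1.569, -0.112, 0.115]
wrist_force: [0.6, 0.7, 0.3]
width: 0.0571
```

>>> send_rows(
  increments=[
    [[0,-0.05,0.22],[0,0,0.01]],
    [[0.01,-0.15,0.15],[0,0,0.01]],
    [[0.02,-0.2,0.05],[0,0,0.01]],
    [[0.02,-0.2,0],[0,0,0.01]],
    [[0.01,-0.15,0],[0,0,0.01]],
  ],
)

```text
time: 18.2
tool_pos: [0.5652, 0.0105, 0.2408]
ee_rot: [-1.561, -0.193, 0.176]
wrist_force: [0.3, 0.2, -0.3]
width: 0.057
```

```bash
python3 st.py;  python3 - <<'E'
from h import *
c=cam('wrist'); np.save('w9.npy',c,allow_pickle=True); cv2.imwrite("pics/w9.png",c["frame"])
E
```

```text
t 18.2 pos [0.5652 0.0105 0.2408] jaw az 13.46 down [ 0.011  0.003 -1.   ] w 0.057 F [ 0.3  0.2 -0.3] j [ 0.48  0.4  -0.76  1.71  0.3   1.14 -0.14]
```

View pics/w9.png

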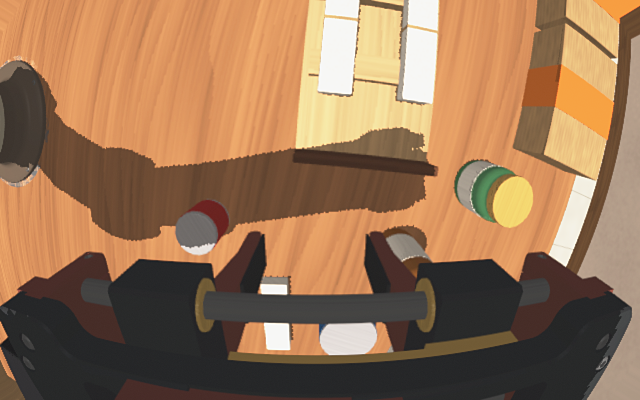

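>>> send_rows(
  increments=[
    [[-0.005,-0.22,0],[-0.002,0.007,0.003]],
    [[-0.005,-0.22,0],[0,0,0]],
    [[-0.005,-0.18,0],[0,0,0]],
    [[0,-0.12,-0.08],[0,0,0]],
    [[0,-0.06,-0.12],[0,0,0]],
  ],
  jaw=0.4,
)

```text
time: 18.88
tool_pos: [0.563, -0.1999, 0.1977]
ee_rot: [-1.57, -0.192, 0.179]
wrist_force: [0.0, -0.3, 0.4]
width: 0.0612
```

```bash
python3 st.py
```

```text
t 18.88 pos [ 0.563  -0.1999  0.1977] jaw az 13.53 down [ 0.009 -0.006 -1.   ] w 0.0612 F [ 0.  -0.3  0.4] j [ 0.76  0.48 -0.68  1.69  0.34  1.08  0.2 ]
```

>>> send_rows(
  increments=[
    [[-0.016,0.01,-0.2],[0.004,0.006,0.003]],
    [[0,0,-0.2],[0,0,0]],
    [[0,0,-0.17],[0,0,0]],
    [[0,0,-0.09],[0,0,0]],
    [[0,0,-0.03],[0,0,0]],
  ],
)

```text
time: 19.5
tool_pos: [0.5596, -0.199, 0.0239]
ee_rot: [-1.564, -0.189, 0.183]
wrist_force: [0.3, -0.3, 0.5]
width: 0.0612
```

```bash
python3 st.py
```

```text
t 19.5 pos [ 0.5596 -0.199   0.0239] jaw az 13.57 down [ 0.003 -0.    -1.   ] w 0.0612 F [ 0.3 -0.3  0.5] j [ 0.67  0.69 -0.57  1.82  0.51  0.78  0.07]
```

>>> send_rows(
  increments=[
    [[-0.002,-0.003,-0.008],[0,0.002,0.002]],
    [[0,0,0],[0,0,0]],
    [[0,0,0],[0,0,0]],
    [[0,0,0],[0,0,0]],
    [[0,0,0],[0,0,0]],
  ],
  jaw=-1,
)

```text
time: 20.12
tool_pos: [0.5612, -0.2003, 0.0258]
ee_rot: [-1.565, -0.192, 0.185]
wrist_force: [0.5, 0.4, -0.7]
width: 0.0356
```

```bash
python3 st.py
```

```text
t 20.12 pos [ 0.5612 -0.2003  0.0258] jaw az 13.75 down [ 0.005 -0.002 -1.   ] w 0.0356 F [ 0.5  0.4 -0.7] j [ 0.67  0.69 -0.57  1.82  0.51  0.78  0.07]
```

>>> send_rows(
  increments=[
    [[0,0,0.15],[0,0,0]],
    [[0,0,0.23],[0,0,0.02]],
    [[0,0.03,0.24],[0,0,0.08]],
    [[0,0.1,0.22],[0,0,0.1]],
    [[0,0.18,0.06],[0,0,0.1]],
  ],
)

```text
time: 20.75
tool_pos: [0.5582, -0.1244, 0.2555]
ee_rot: [-1.501, -0.561, 0.563]
wrist_force: [0.5, 0.4, -1.6]
width: 0.0355
```

```bash
python3 st.py
```

```text
t 20.75 pos [ 0.5582 -0.1244  0.2555] jaw az 41.14 down [ 0.    -0.004 -1.   ] w 0.0355 F [ 0.5  0.4 -1.6] j [ 0.76  0.43 -0.85  1.66  0.35  1.2   0.55]
```

>>> send_rows(
  increments=[
    [[0.015,0.22,0],[0,0,0.1]],
    [[0.015,0.24,0],[0,0,0.1]],
    [[0.015,0.24,0],[0,0,0.1]],
    [[0.015,0.24,0],[0,0,0.1]],
    [[0.015,0.22,0],[0,0,0.1]],
  ],
)

```text
time: 21.38
tool_pos: [0.5771, 0.1712, 0.2589]
ee_rot: [-1.241, -1.18, 1.172]
wrist_force: [-0.2, -0.4, -0.4]
width: 0.0358
```

```bash
python3 st.py
```

```text
t 21.38 pos [0.5771 0.1712 0.2589] jaw az 87.28 down [ 0.01  -0.003 -1.   ] w 0.0358 F [-0.2 -0.4 -0.4] j [ 0.33  0.55 -1.04  1.59  0.5   1.28  0.74]
```

>>> send_rows(
  increments=[
    [[0.015,0.14,-0.02],[0.002,0.006,0.06]],
    [[0.015,0.1,-0.12],[0,0,0.05]],
    [[0.01,0.05,-0.17],[0,0,0.015]],
    [[0,0.02,-0.15],[0,0,0]],
    [[0,0,-0.05],[0,0,0]],
  ],
)

```text
time: 22.0
tool_pos: [0.5855, 0.258, 0.1295]
ee_rot: [-1.125, -1.335, 1.326]
wrist_force: [-0.3, -0.6, -1.1]
width: 0.0356
```

```bash
python3 st.py
python3 - <<'E'
from h import *
c=cam('wrist'); np.save('w10.npy',c,allow_pickle=True); cv2.imwrite("pics/w10.png",c["frame"])
c=cam('top'); cv2.imwrite("pics/t10.png",cv2.resize(c["frame"][150:300,150:330],None,fx=3.5,fy=3.5))
E
```

```text
t 22.0 pos [0.5855 0.258  0.1295] jaw az 99.52 down [ 0.003  0.004 -1.   ] w 0.0356 F [-0.3 -0.6 -1.1] j [ 0.14  0.75 -0.98  1.62  0.67  1.13  0.73]
```

View pics/w10.png

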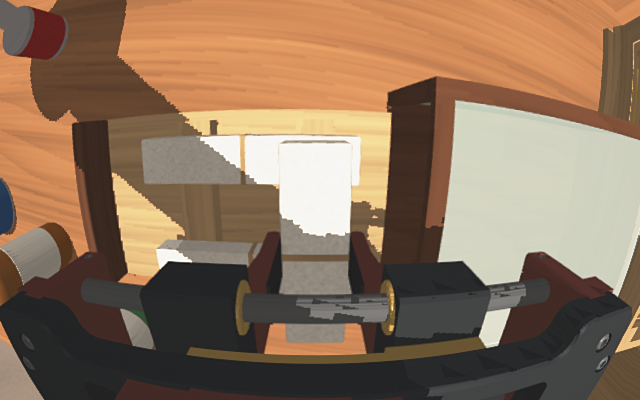

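>>> send_rows(
  increments=[
    [[0.008,-0.012,-0.06],[0,0.002,-0.011]],
    [[0,0,-0.06],[0,0,0]],
    [[0,0,-0.035],[0,0,0]],
    [[0,0,-0.01],[0,0,0]],
    [[0,0,0],[0,0,0]],
  ],
)

```text
time: 22.72
tool_pos: [0.5906, 0.2536, 0.0904]
ee_rot: [-1.138, -1.321, 1.308]
wrist_force: [-0.5, -0.1, 0.5]
width: 0.0359
```

```bash
python3 st.py
python3 - <<'E'
from h import *
c=cam('wrist'); np.save('w11.npy',c,allow_pickle=True); cv2.imwrite("pics/w11.png",c["frame"])
E
```

```text
t 22.73 pos [0.5906 0.2536 0.0904] jaw az 98.23 down [ 0.005  0.005 -1.   ] w 0.0359 F [-0.5 -0.1  0.5] j [ 0.13  0.79 -0.94  1.65  0.71  1.07  0.69]
```

View pics/w11.png

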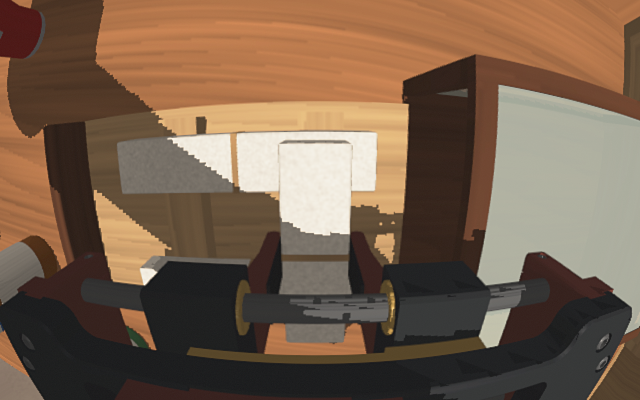

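>>> send_rows(
  increments=[
    [[-0.01,0.005,-0.012],[-0.003,0.003,0]],
    [[0,0,-0.01],[0,0,0]],
    [[0,0,-0.006],[0,0,0]],
    [[0,0,-0.002],[0,0,0]],
    [[0,0,0],[0,0,0]],
  ],
)

```text
time: 23.4
tool_pos: [0.5882, 0.2555, 0.0834]
ee_rot: [-1.138, -1.316, 1.313]
wrist_force: [0.5, -0.6, -1.2]
width: 0.036
```

```bash
python3 st.py
```

```text
t 23.4 pos [0.5882 0.2555 0.0834] jaw az 98.25 down [ 0.001  0.001 -1.   ] w 0.036 F [ 0.5 -0.6 -1.2] j [ 0.12  0.8  -0.93  1.65  0.72  1.07  0.68]
```

>>> send_rows(
  increments=[
    [[0,0,0],[0,0,0]],
    [[0,0,0],[0,0,0]],
    [[0,0,0],[0,0,0]],
    [[0,0,0.06],[0,0,0]],
    [[0,0,0.2],[0,0,0]],
  ],
  jaw=0.3,
)

```text
time: 24.02
tool_pos: [0.5869, 0.2544, 0.1478]
ee_rot: [-1.135, -1.312, 1.317]
wrist_force: [0.6, -0.4, 0.5]
width: 0.057
```

>>> send_rows(
  increments=[
    [[0,-0.05,0.24],[0,0,-0.04]],
    [[-0.02,-0.15,0.2],[0,0,-0.1]],
    [[-0.04,-0.24,0.05],[0,0,-0.11]],
    [[-0.04,-0.24,0],[0,0,-0.11]],
    [[-0.04,-0.24,0],[0,0,-0.11]],
  ],
)

```text
time: 24.65
tool_pos: [0.5507, 0.0281, 0.2832]
ee_rot: [-1.436, -0.763, 0.744]
wrist_force: [0.2, -0.6, -0.2]
width: 0.0573
```

```bash
python3 st.py
```

```text
t 24.65 pos [0.5507 0.0281 0.2832] jaw az 55.37 down [ 0.01   0.006 -1.   ] w 0.0573 F [ 0.2 -0.6 -0.2] j [ 0.6   0.39 -0.96  1.68  0.34  1.24  0.53]
```

>>> send_rows(
  increments=[
    [[-0.04,-0.24,0],[-0.004,0.006,-0.11]],
    [[-0.04,-0.24,0],[0,0,-0.11]],
    [[-0.04,-0.24,0],[0,0,-0.11]],
    [[-0.04,-0.24,-0.04],[0,0,-0.11]],
    [[-0.04,-0.22,-0.08],[0,0,-0.11]],
  ],
  jaw=0.5,
)

```text
time: 25.28
tool_pos: [0.4992, -0.2747, 0.2615]
ee_rot: [-1.581, -0.066, 0.053]
wrist_force: [0.3, 0.3, -1.0]
width: 0.0659
```

```bash
python3 st.py
```

```text
t 25.27 pos [ 0.4992 -0.2747  0.2615] jaw az 4.32 down [ 0.009 -0.011 -1.   ] w 0.0659 F [ 0.3  0.3 -1. ] j [ 0.94  0.37 -0.69  1.68  0.26  1.17  0.26]
```

>>> send_rows(
  increments=[
    [[-0.03,-0.19,-0.03],[0.007,0.006,-0.1]],
    [[-0.03,-0.15,-0.1],[0,0,-0.08]],
    [[-0.02,-0.1,-0.18],[0,0,-0.01]],
    [[0,-0.04,-0.18],[0,0,0]],
    [[0,0,-0.08],[0,0,0]],
  ],
)

```text
time: 25.9
tool_pos: [0.4776, -0.404, 0.1213]
ee_rot: [-1.567, 0.186, -0.195]
wrist_force: [0.7, 0.2, -0.2]
width: 0.0662
```

```bash
python3 st.py
python3 - <<'E'
from h import *
c=cam('wrist'); np.save('w12.npy',c,allow_pickle=True); cv2.imwrite("pics/w12.png",c["frame"])
c=cam('top'); np.save('t12.npy',c,allow_pickle=True);cv2.imwrite("pics/t12.png",cv2.resize(c["frame"][160:290,150:330],None,fx=4,fy=4,interpolation=cv2.INTER_CUBIC))
E
```

```text
t 25.9 pos [ 0.4776 -0.404   0.1213] jaw az -13.89 down [ 0.005 -0.006 -1.   ] w 0.0662 F [ 0.7  0.2 -0.2] j [ 0.99  0.58 -0.52  1.69  0.35  0.96  0.1 ]
```

View pics/w12.png

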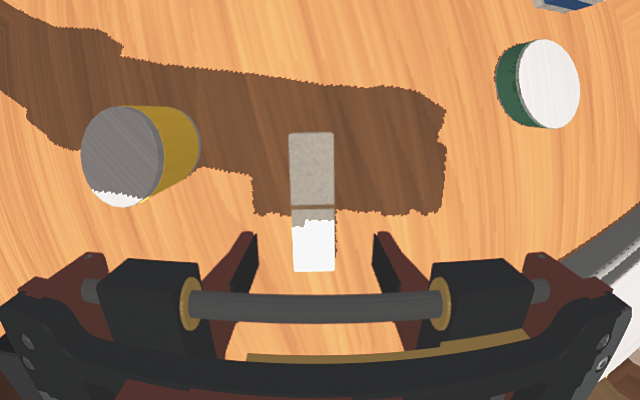

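View pics/t12.png

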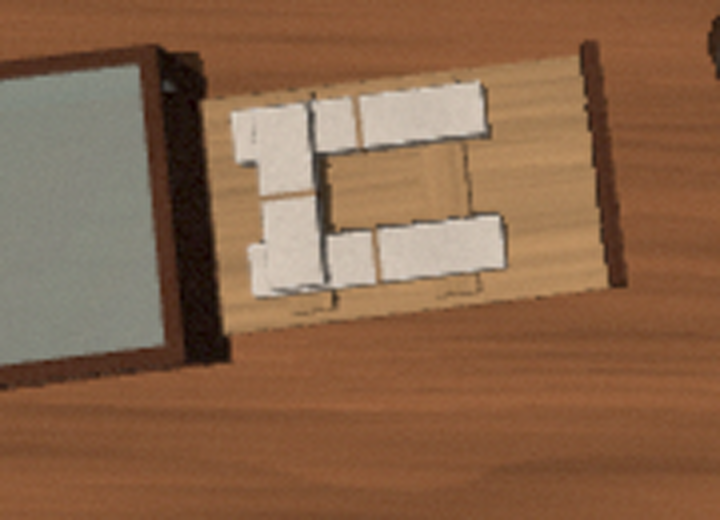

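Run:
```python
from h import *
c=np.load('t12.npy',allow_pickle=True).item()
def f(px,z):
    p=(np.array(px,float)+.5)/4-.5+[150,160]; w=unproj(c,p,z)[:,:2]-np.array([.595,.2055]); y=np.radians(8.5)
    r=np.c_[w@[np.cos(y),np.sin(y)],w@[-np.sin(y),np.cos(y)]]; print(r.round(4).tolist(),r.mean(0).round(4))
f([(253,108),(312,102),(326,288),(268,294)],.082)
f([(231,113),(484,84),(487,134),(236,165)],.058); f([(250,246),(503,215),(506,266),(254,298)],.058)
f([(582,42),(627,287),(597,42),(612,287)],.058)
w=np.load('w12.npy',allow_pickle=True).item()
W=wunproj(w,[(289,133),(334,133),(336,271),(294,272)],.024)[:,:2]; print(W.mean(0)); d=W[0]+W[1]-W[2]-W[3]; print(np.degrees(np.arctan2(-d[0],d[1])))
```

```text
[[0.0608, 0.0654], [0.0601, 0.0266], [-0.0631, 0.0301], [-0.0623, 0.0679]] [-0.0011  0.0475]
[[0.0639, 0.0857], [0.0629, -0.0856], [0.0287, -0.0837], [0.0283, 0.0858]] [0.0459 0.0005]
[[-0.0272, 0.0818], [-0.0272, -0.0881], [-0.0615, -0.0861], [-0.0621, 0.0826]] [-0.0445 -0.0024]
[[0.0836, -0.1549], [-0.0855, -0.1648], [0.0824, -0.165], [-0.0842, -0.1548]] [-0.0009 -0.1599]
[ 0.47648359 -0.40314337]
-12.52467226935806
```

>>> send_rows(
  increments=[
    [[-0.002,0,-0.12],[0.004,0.003,0.009]],
    [[0,0,-0.13],[0,0,0]],
    [[0,0,-0.09],[0,0,0]],
    [[0,0,-0.035],[0,0,0]],
    [[0,0,-0.005],[0,0,0]],
  ],
)

```text
time: 26.62
tool_pos: [0.4833, -0.4038, 0.0342]
ee_rot: [-1.567, 0.168, -0.184]
wrist_force: [-0.0, -0.3, 0.7]
width: 0.066
```

```bash
python3 st.py
```

```text
t 26.62 pos [ 0.4833 -0.4038  0.0342] jaw az -12.84 down [ 0.01  -0.004 -1.   ] w 0.066 F [-0.  -0.3  0.7] j [ 0.96  0.69 -0.48  1.73  0.42  0.81  0.06]
```

>>> send_rows(
  increments=[
    [[-0.022,0.002,-0.03],[0.003,0.006,0]],
    [[-0.003,0,-0.015],[0,0,0]],
    [[0,0,0],[0,0,0]],
    [[0,0,0],[0,0,0]],
    [[0,0,0],[0,0,0]],
  ],
  jaw=-1,
)

```text
time: 27.25
tool_pos: [0.4778, -0.4043, 0.0251]
ee_rot: [-1.565, 0.174, -0.179]
wrist_force: [0.7, 0.0, -0.8]
width: 0.036
```

```bash
python3 st.py
```

```text
t 27.25 pos [ 0.4778 -0.4043  0.0251] jaw az -12.86 down [ 0.003 -0.002 -1.   ] w 0.036 F [ 0.7  0.  -0.8] j [ 0.96  0.7  -0.47  1.74  0.43  0.8   0.05]
```

>>> send_rows(
  increments=[
    [[0,0,0.15],[0,0,0]],
    [[0,0,0.23],[0,0,0.05]],
    [[0.01,0.08,0.24],[0,0,0.09]],
    [[0.04,0.16,0.2],[0,0,0.1]],
    [[0.05,0.23,0.08],[0,0,0.1]],
  ],
)

```text
time: 27.88
tool_pos: [0.4991, -0.2891, 0.2514]
ee_rot: [-1.559, -0.246, 0.251]
wrist_force: [1.5, 0.5, -1.8]
width: 0.0358
```

>>> send_rows(
  increments=[
    [[0.05,0.23,0],[0,0,0.1]],
    [[0.05,0.23,0],[0,0,0.1]],
    [[0.05,0.23,0],[0,0,0.1]],
    [[0.05,0.23,0],[0,0,0.1]],
    [[0.05,0.23,0],[0,0,0.1]],
  ],
)

```text
time: 28.5
tool_pos: [0.5632, 0.0062, 0.2557]
ee_rot: [-1.397, -0.88, 0.873]
wrist_force: [1.1, 0.3, -0.6]
width: 0.0357
```

```bash
python3 st.py
```

```text
t 28.5 pos [0.5632 0.0062 0.2557] jaw az 64.48 down [ 0.008 -0.006 -1.   ] w 0.0357 F [ 1.1  0.3 -0.6] j [ 0.63  0.46 -0.99  1.69  0.41  1.22  0.67]
```

>>> send_rows(
  increments=[
    [[0.05,0.2,0],[0,0,0.1]],
    [[0.04,0.16,-0.04],[0,0,0.1]],
    [[0.03,0.1,-0.12],[0,0,0.1]],
    [[0.02,0.06,-0.15],[0,0,0.06]],
    [[0,0.02,-0.1],[0,0,0.01]],
  ],
)

```text
time: 29.12
tool_pos: [0.5995, 0.1523, 0.1534]
ee_rot: [-1.137, -1.343, 1.32]
wrist_force: [0.5, -0.1, -1.0]
width: 0.0356
```

```bash
python3 st.py
```

```text
t 29.12 pos [0.5995 0.1523 0.1534] jaw az 99.42 down [ 0.016  0.004 -1.   ] w 0.0356 F [ 0.5 -0.1 -1. ] j [ 0.35  0.7  -1.02  1.67  0.65  1.14  0.89]
```

>>> send_rows(
  increments=[
    [[0.008,0.01,-0.08],[-0.003,0.01,-0.01]],
    [[0,0,-0.08],[0,0,0]],
    [[0,0,-0.05],[0,0,0]],
    [[0,0,-0.02],[0,0,0]],
    [[0,0,0],[0,0,0]],
  ],
)

```text
time: 29.75
tool_pos: [0.6016, 0.1537, 0.092]
ee_rot: [-1.136, -1.313, 1.318]
wrist_force: [0.8, 0.1, -0.8]
width: 0.0358
```

```bash
python3 st.py
python3 - <<'E'
from h import *
c=cam('wrist'); np.save('w13.npy',c,allow_pickle=True); cv2.imwrite("pics/w13.png",c["frame"])
E
```

```text
t 29.75 pos [0.6016 0.1537 0.092 ] jaw az 98.32 down [-0.002 -0.002 -1.   ] w 0.0358 F [ 0.8  0.1 -0.8] j [ 0.31  0.77 -0.96  1.69  0.71  1.07  0.83]
```

View pics/w13.png

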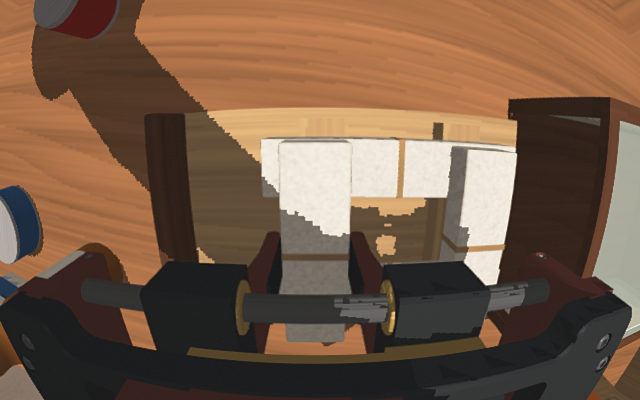

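Aligned. Lowering 9 mm with a small y correction.

>>> send_rows(
  increments=[
    [[0.002,0.008,-0.015],[0,0,0]],
    [[0,0,-0.013],[0,0,0]],
    [[0,0,-0.007],[0,0,0]],
    [[0,0,-0.002],[0,0,0]],
    [[0,0,0],[0,0,0]],
  ],
)

```text
time: 30.42
tool_pos: [0.6031, 0.1561, 0.0841]
ee_rot: [-1.139, -1.315, 1.316]
wrist_force: [-0.1, -0.2, -0.9]
width: 0.0357
```

```bash
python3 st.py
```

```text
t 30.43 pos [0.6031 0.1561 0.0841] jaw az 98.3 down [ 0.    -0.002 -1.   ] w 0.0357 F [-0.1 -0.2 -0.9] j [ 0.3   0.78 -0.95  1.7   0.72  1.06  0.82]
```

>>> send_rows(
  increments=[
    [[0,0,-0.004],[0,0,0]],
    [[0,0,0],[0,0,0]],
    [[0,0,0],[0,0,0]],
    [[0,0,0],[0,0,0]],
    [[0,0,0],[0,0,0]],
  ],
)

```text
time: 31.05
tool_pos: [0.6032, 0.156, 0.0832]
ee_rot: [-1.139, -1.315, 1.316]
wrist_force: [-0.5, 0.1, -1.0]
width: 0.0358
```

>>> send_rows(
  increments=[
    [[0,0,0],[0,0,0]],
    [[0,0,0],[0,0,0]],
    [[0,0,0],[0,0,0]],
    [[0,0,0.06],[0,0,0]],
    [[0,0,0.2],[0,0,0]],
  ],
  jaw=0.3,
)

```text
time: 31.68
tool_pos: [0.6016, 0.1552, 0.1474]
ee_rot: [-1.135, -1.31, 1.319]
wrist_force: [0.6, -0.3, 0.5]
width: 0.0571
```

```bash
python3 st.py
```

```text
t 31.68 pos [0.6016 0.1552 0.1474] jaw az 98.32 down [-0.005 -0.003 -1.   ] w 0.0571 F [ 0.6 -0.3  0.5] j [ 0.33  0.71 -1.01  1.65  0.65  1.16  0.87]
```

>>> send_rows(
  increments=[
    [[0,-0.05,0.15],[0,0,-0.06]],
    [[-0.01,-0.1,0.15],[0,0,-0.1]],
    [[-0.01,-0.12,0.05],[0,0,-0.11]],
    [[-0.01,-0.12,0],[0,0,-0.11]],
    [[0,-0.1,0],[0,0,-0.11]],
  ],
  jaw=-1,
)

```text
time: 32.3
tool_pos: [0.5946, 0.0351, 0.2482]
ee_rot: [-1.447, -0.732, 0.719]
wrist_force: [-0.5, 0.2, 0.7]
width: 0.0103
```

>>> send_rows(
  increments=[
    [[0,-0.06,0],[0,0,-0.11]],
    [[0,-0.02,0],[0,0,-0.11]],
    [[0,0,0],[0,0,-0.11]],
    [[0,0,0],[0,0,-0.11]],
    [[0,0,0],[0,0,-0.06]],
  ],
)

```text
time: 32.92
tool_pos: [0.5947, 0.0131, 0.2546]
ee_rot: [-1.575, -0.099, 0.081]
wrist_force: [-1.3, -0.5, 0.4]
width: 0.0006
```

```bash
python3 st.py
python3 - <<'E'
from h import *
c=cam('wrist'); np.save('w14.npy',c,allow_pickle=True); cv2.imwrite("pics/w14.png",c["frame"])
c=cam('top'); cv2.imwrite("pics/t14.png",c["frame"])
E
```

```text
t 32.92 pos [0.5947 0.0131 0.2546] jaw az 6.58 down [ 0.012 -0.005 -1.   ] w 0.0006 F [-1.3 -0.5  0.4] j [ 0.43  0.43 -0.73  1.62  0.32  1.19 -0.26]
```

View pics/w14.png

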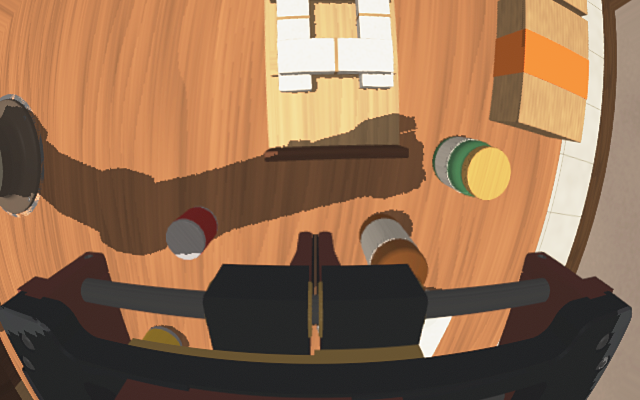

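>>> send_rows(
  increments=[
    [[0,-0.02,-0.16],[0.003,0.008,0.021]],
    [[0,0,-0.2],[0,0,0]],
    [[0,0,-0.2],[0,0,0]],
    [[0,0,-0.15],[0,0,0]],
    [[0,0,-0.08],[0,0,0]],
  ],
)

```text
time: 33.65
tool_pos: [0.597, 0.0095, 0.0577]
ee_rot: [-1.567, -0.138, 0.124]
wrist_force: [0.4, 0.3, 0.2]
width: 0.0005
```

```bash
python3 st.py
```

```text
t 33.65 pos [0.597  0.0095 0.0577] jaw az 9.55 down [ 0.009  0.001 -1.   ] w 0.0005 F [0.4 0.3 0.2] j [ 0.36  0.65 -0.63  1.8   0.5   0.84 -0.35]
```

>>> send_rows(
  increments=[
    [[0,0,-0.035],[0,0.004,-0.01]],
    [[-0.003,0.02,0],[0,0,0]],
    [[-0.004,0.025,0],[0,0,0]],
    [[-0.004,0.025,0],[0,0,0]],
    [[-0.004,0.03,0],[0,0,0]],
  ],
)

```text
time: 34.28
tool_pos: [0.5951, 0.0356, 0.0519]
ee_rot: [-1.568, -0.124, 0.114]
wrist_force: [0.2, -2.9, -2.4]
width: 0.0002
```

```bash
python3 st.py
```

```text
t 34.27 pos [0.5951 0.0356 0.0519] jaw az 8.65 down [ 0.006  0.    -1.   ] w 0.0002 F [ 0.2 -2.9 -2.4] j [ 0.31  0.66 -0.63  1.8   0.51  0.84 -0.41]
```

>>> send_rows(
  increments=[
    [[-0.006,0.04,0],[0,0,0]],
    [[-0.006,0.045,0],[0,0,0]],
    [[-0.006,0.045,0],[0,0,0]],
    [[-0.007,0.045,0],[0,0,0]],
    [[-0.007,0.045,0],[0,0,0]],
  ],
)

```text
time: 34.9
tool_pos: [0.5866, 0.0936, 0.0521]
ee_rot: [-1.569, -0.123, 0.113]
wrist_force: [1.2, -2.3, -2.5]
width: 0.0005
```

>>> send_rows(
  increments=[
    [[-0.007,0.045,0],[0,0,0]],
    [[-0.007,0.045,0],[0,0,0]],
    [[-0.007,0.045,0],[0,0,0]],
    [[-0.007,0.045,0],[0,0,0]],
    [[-0.007,0.045,0],[0,0,0]],
  ],
)

```text
time: 35.52
tool_pos: [0.5775, 0.1541, 0.0521]
ee_rot: [-1.569, -0.124, 0.113]
wrist_force: [1.5, -2.6, -1.3]
width: 0.0006
```

```bash
python3 st.py
python3 - <<'E'
from h import *
c=cam('wrist'); cv2.imwrite("pics/w15.png",c["frame"])
E
```

```text
t 35.52 pos [0.5775 0.1541 0.0521] jaw az 8.64 down [ 0.007 -0.001 -1.   ] w 0.0006 F [ 1.5 -2.6 -1.3] j [ 0.1   0.66 -0.63  1.8   0.51  0.84 -0.62]
```

View pics/w15.png

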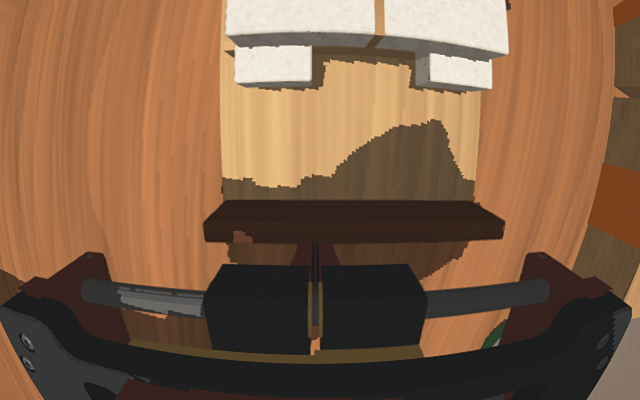

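>>> send_rows(
  increments=[
    [[-0.006,0.04,0],[0,0,0]],
    [[-0.006,0.04,0],[0,0,0]],
    [[-0.006,0.04,0],[0,0,0]],
    [[-0.006,0.04,0],[0,0,0]],
    [[-0.006,0.04,0],[0,0,0]],
  ],
)

```text
time: 36.2
tool_pos: [0.5692, 0.2089, 0.0524]
ee_rot: [-1.568, -0.125, 0.113]
wrist_force: [1.7, -2.0, -0.8]
width: 0.0005
```

>>> send_rows(
  increments=[
    [[-0.005,0.035,0],[0,0,0]],
    [[-0.005,0.035,0],[0,0,0]],
    [[-0.004,0.03,0],[0,0,0]],
    [[-0.004,0.025,0],[0,0,0]],
    [[-0.003,0.02,0],[0,0,0]],
  ],
)

```text
time: 36.83
tool_pos: [0.5634, 0.2482, 0.0524]
ee_rot: [-1.568, -0.125, 0.114]
wrist_force: [1.7, -2.3, 0.1]
width: 0.0004
```

```bash
python3 st.py
```

```text
t 36.83 pos [0.5634 0.2482 0.0524] jaw az 8.72 down [ 0.007  0.    -1.   ] w 0.0004 F [ 1.7 -2.3  0.1] j [-0.06  0.69 -0.62  1.75  0.51  0.86 -0.76]
```

Slow final push until the stop is felt.

>>> send_rows(
  increments=[
    [[-0.002,0.015,0],[0,0,0]],
    [[-0.002,0.012,0],[0,0,0]],
    [[-0.001,0.01,0],[0,0,0]],
    [[-0.001,0.01,0],[0,0,0]],
    [[-0.001,0.01,0],[0,0,0]],
  ],
)

```text
time: 37.45
tool_pos: [0.5622, 0.2558, 0.0525]
ee_rot: [-1.579, -0.12, 0.112]
wrist_force: [-0.5, -7.7, 3.9]
width: 0.0001
```

```bash
python3 st.py
```

```text
t 37.45 pos [0.5622 0.2558 0.0525] jaw az 8.45 down [ 0.006 -0.011 -1.   ] w 0.0001 F [-0.5 -7.7  3.9] j [-0.08  0.69 -0.62  1.74  0.52  0.88 -0.78]
```

>>> send_rows(
  increments=[
    [[0,0.012,0],[0,0,0]],
    [[0,0.012,0],[0,0,0]],
    [[0,0.01,0],[0,0,0]],
    [[0.003,-0.03,0],[0,0,0]],
    [[0.01,-0.07,0],[0,0,0]],
  ],
)

```text
time: 38.08
tool_pos: [0.5648, 0.2322, 0.0529]
ee_rot: [-1.59, -0.115, 0.113]
wrist_force: [0.5, -0.9, -0.6]
width: 0.0007
```

>>> send_rows(
  increments=[
    [[0.01,-0.1,0.02],[0,0,0]],
    [[0.01,-0.08,0.12],[0,0,0]],
    [[0,-0.08,0.2],[0,0,0]],
    [[0,-0.05,0.25],[0,0,0]],
    [[0,0,0.1],[0,0,0]],
  ],
)

```text
time: 38.7
tool_pos: [0.5685, 0.1463, 0.226]
ee_rot: [-1.59, -0.108, 0.115]
wrist_force: [-0.3, -1.0, -1.8]
width: 0.0007
```

```bash
python3 st.py
python3 - <<'E'
from h import *
c=cam('wrist'); np.save('w16.npy',c,allow_pickle=True)
cv2.imwrite("pics/w16.png",c["frame"])
c=cam('top'); cv2.imwrite("pics/t16.png",c["frame"])
c=cam('scene'); cv2.imwrite("pics/s16.png",cv2.resize(c["frame"][150:320,320:540],None,fx=3.5,fy=3.5,interpolation=cv2.INTER_CUBIC))
E
```

```text
t 38.7 pos [0.5685 0.1463 0.226 ] jaw az 8.1 down [-0.003 -0.022 -1.   ] w 0.0007 F [-0.3 -1.  -1.8] j [ 0.18  0.46 -0.72  1.66  0.34  1.16 -0.49]
```

View pics/w16.png

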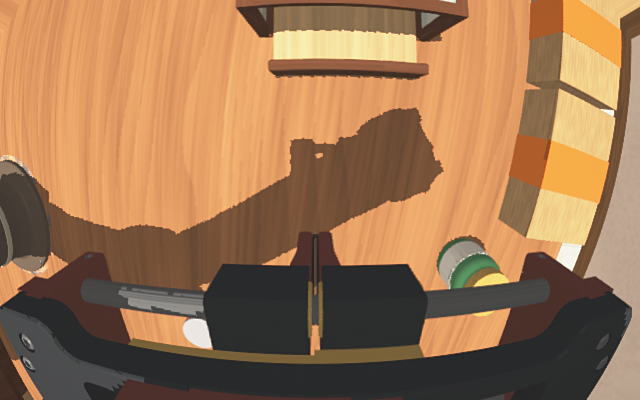

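View pics/s16.png

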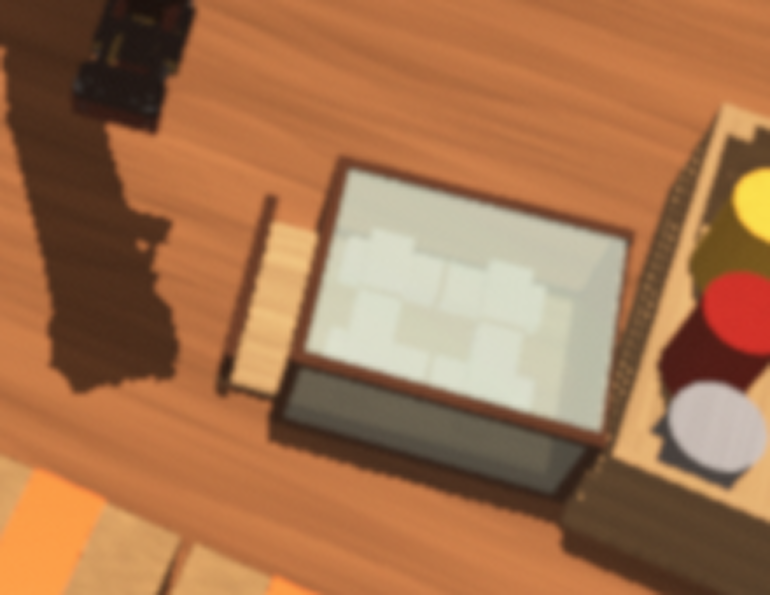

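View pics/t16.png

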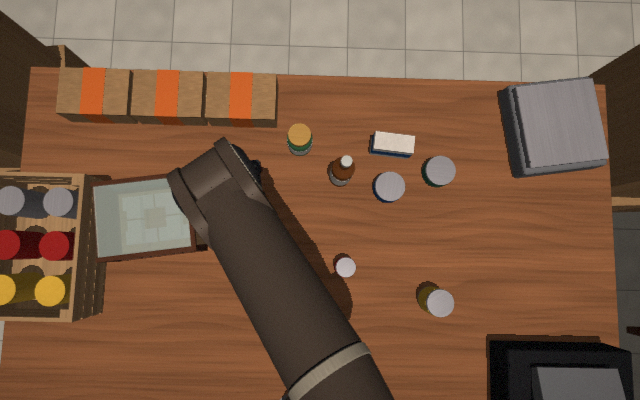

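>>> send_rows(
  increments=[
    [[-0.05,-0.2,0.05],[0,0,0]],
    [[-0.05,-0.24,0],[0,0,0]],
    [[-0.05,-0.24,0],[0,0,0]],
    [[-0.05,-0.2,0],[0,0,0]],
    [[-0.03,-0.1,0],[0,0,0]],
  ],
)

```text
time: 39.48
tool_pos: [0.5037, -0.1027, 0.2274]
ee_rot: [-1.585, -0.105, 0.13]
wrist_force: [-0.1, 0.3, -0.9]
width: 0.0002
```

>>> send_rows(
  increments=[
    [[0,0,0],[0,0,0]],
    [[0,0,0],[0,0,0]],
    [[0,0,0],[0,0,0]],
    [[0,0,0],[0,0,0]],
    [[0,0,0],[0,0,0]],
  ],
)

```text
time: 40.1
tool_pos: [0.5028, -0.0999, 0.2241]
ee_rot: [-1.581, -0.104, 0.136]
wrist_force: [-0.3, -0.4, -0.8]
width: 0.0007
```

```bash
python3 st.py
python3 - <<'E'
from h import *
c=cam('top'); np.save('t17.npy',c,allow_pickle=True)
cv2.imwrite("pics/t17.png",cv2.resize(c["frame"][165:275,80:240],None,fx=5,fy=5,interpolation=cv2.INTER_CUBIC))
E
```

```text
t 40.1 pos [ 0.5028 -0.0999  0.2241] jaw az 8.72 down [-0.019 -0.015 -1.   ] w 0.0007 F [-0.3 -0.4 -0.8] j [ 0.65  0.32 -0.69  1.83  0.25  1.09  0.02]
```

View pics/t17.png

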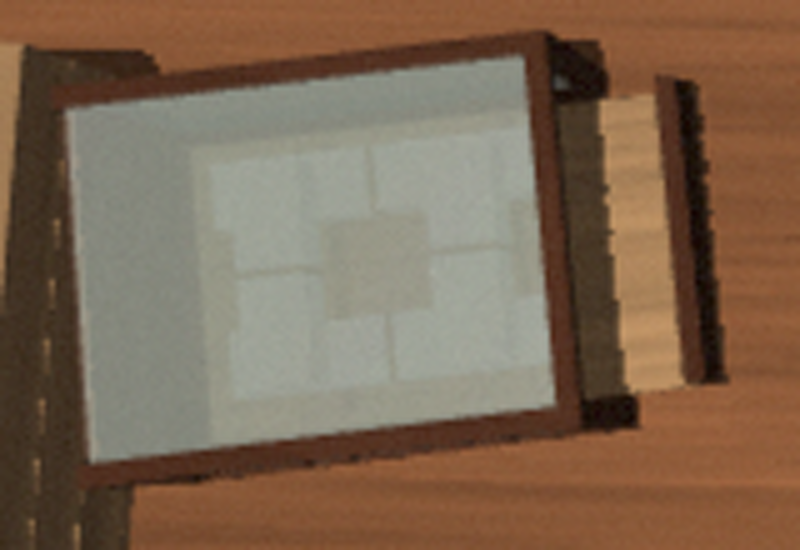

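Run:
```python
from h import *
c=np.load('t17.npy',allow_pickle=True).item()
def o(p): return (np.array(p,float)+.5)/5-.5+[80,165]
y=np.radians(8.5)
def f(px,z):
    w=unproj(c,o(px),z)[:,:2]-O; r=np.c_[w@[np.cos(y),np.sin(y)],w@[-np.sin(y),np.cos(y)]]; print(r.round(4).tolist(),r.mean(0).round(4))
f([(657,76),(675,78),(684,383),(703,383)],.058)  # board top, expect y -0.170 if shut
f([(545,33),(582,428)],.116) # mouth, -0.125
```

```text
[[0.084, -0.1651], [0.0818, -0.1746], [-0.0825, -0.163], [-0.0837, -0.173]] [-1.000e-04 -1.689e-01]
[[0.1007, -0.1236], [-0.1016, -0.1234]] [-0.0004 -0.1235]
```

```bash
python3 -c "
from station import order
print(order.close_job())"
```

```text
the job is handed in; nothing more can be done
None
```

I drew the tray to its stop, stacked the four cartons on it crosswise, pushed it shut slowly and handed the job in. The job was handed in with the clock at about 40 s of the 72 s allowed; the interface gave no verdict.

- **Stack, measured with the tray out:** The two long cartons lay at x of about +46 and −45 mm, within about 3 mm of centre along the tray. The inner short carton was at y of about +48 mm and x of −1 mm. I did not measure the outer short carton separately: it was released with the gripper at about −50 mm, and the later pictures show it in place.
- **Closing:** I pushed at about 0.1 m/s and finished with a slow push until the force rose to about 8 N at the stop.
- **Last top picture, arm clear:** The tray's front board was 169 mm from the case origin, against 170 mm when fully shut. That makes the tray shut to within about 2 mm, the limit of the camera calibration. Through the glass the stack looked square and in order.
- **Other goods:** They looked unmoved in the top picture taken just after closing. I did not measure them.

None of these checks failed. The top and wrist cameras differed by about 2 mm on the tray's position, and I used a value between the two.

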